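# Load check of a board-test press

### The arm

A 6-joint arm with a two-finger parallel gripper is mounted at the origin on the work surface. World frame = base frame: x ahead of the robot, y to its left, z up, the work surface at z = 0. Lengths are in m, angles in rad, forces in N, time in s.
With the tool pointing down it reaches from about 0.375 to 0.9 m from the base axis. Payload 3.1 kg.
Tool frame: the origin (TCP) lies on the centre line of the jaws, within the pads' length; the fingertips stand 14 mm ahead of it and the grasp point (between the pads) lies 5 mm behind it (r.tips_ahead is the distance from the TCP to the fingertips, in m); z points along the fingers, y is the line along which they close (so a half turn about z gives the same grasp; the last joint's range is limited). The gripper opens to 87 mm and grips with 3 to 60 N. Pads are 19 mm wide; open, the fingers measure 117 mm over their backs; the gripper's body (75 mm by 190 mm) begins 51 mm behind the grasp point.
Start: joints at [-1.304, 0.527, 1.433, -0, 1.181, -0.178], TCP at [0.27, -0.564, 0.212] pointing down, gripper open.
Joint ranges: [-3.08, 3.08], [-0.75, 2.2], [0.22, 2.44], [-1.43, 4.57], [0, 2.65], [-2.85, 2.85]. Speed limits (rad/s): [2.79, 2.79, 3.14, 3.14, 3.14, 3.14].

### API

Orientations are given as [roll, pitch, yaw] about the fixed x, y, z axes, in that order (R = Rz(yaw) Ry(pitch) Rx(roll)).
In Python, from bench import r, viewer gives the robot as it stands. The module is installed in compiled form; this text tells all that it offers.
- The arm moves only by the tool play_rows, never from a script. Its argument "deltas" is text: rows parted by semicolons, each of 4 numbers parted by spaces: the shift along the tool's x, y, z in cm, then the turn about the tool's z in degrees. A call has exactly 5 rows; each row shifts and turns the commanded pose from where the row before left it, along the tool's axes as they then stand; what a row does not reach is not made up. A row lasts 1/12 s, in which the tool goes at most 41.7 mm and 7.16 degrees, less where a joint would pass 70% of its speed; a pose out of reach is approached as far as the arm can. A call is refused whole if a number of a shift passes 4.17 or a number of a turn 7.16, either way. A call with a gripper value outside its range is refused whole. "jaw" is the finger opening in cm, from 0 to 8.7, set as the call begins (left out, the last holds). The fingers move at their own pace and stop on an object; "squeeze" is the grip in N (left out, the last holds). Time passes only in rows, so rows that do not move let the fingers close, or fill a call up. It gives the time, the measured TCP pose, the force, the opening and the grip force at its end, in the units of the state.
- r.observe(): the state, without advancing time (a new reading comes with each control period).
- viewer.read_camera(name): name is "side" or "top"; returns (picture, depth): 384x512x3 uint8, red, green, blue; 384x512 float32, m along the optical axis (not along the pixel's ray), 0 where there is no reading.
- viewer.camera_model(name): a dict with "vfov" (degrees; the focal length in pixels is half the picture's height over the tangent of half this angle, whatever the lens; pixels are square), "cx", "cy" (the principal point, pixels), "R" (3x3) and "t" (3): a world point X has camera coordinates R X + t. Camera axes: x right, y down, z forward; pixel columns grow to the right and rows downward; lengths in m; the calibration is good to about 2 mm. A picture is of the moment at which its call begins. camera_model takes no time and is no camera call.
- r.sign_off(): hands the job in; it is judged then, once.
Trained networks look in the newest picture that a camera, given by its name, has taken for a name from the list of things; names that differ only in an ending like _2 or _b are one class to them, and where a whole thing is asked for, a point or a joint stands for the part that bears it (a point fixed in the world has none). Each returns a list of dicts, best first, with "confidence" (0 to 1); they miss things now and then, are a little off and sometimes report something else, mostly with a low value. They report only what shows in the picture. A call takes as long as a camera call. They do not tell look-alikes from the thing itself.
- viewer.recognise(query, camera): "extent" ([left, top, width, height] as shares, 0 to 1, of the picture: columns of its width, rows of its height, round what is visible of it).
The state is a dict: "time": time; "qpos": joint angles; "qd": joint speeds; "joint_efforts": joint torques, N m; "tcp_pos": TCP position; "ee_rot": TCP orientation; "contact_force": force on the tool from outside, world axes, zero at the start; "wrist_torque": the same for the moment, N m; "finger_gap": finger opening in m; "grip_force": force on a finger pad.
Only numpy, scipy, OpenCV 4.12 (cv2) and the standard library are available. Lean on these libraries where they do the work, as an engineer would, in place of code of your own. Each camera call takes 0.05 s, during which the arm holds its last target. There are 200 camera calls.

### The job

Check the load cell at this circuit-board test bay. With the stem empty, zero the gauge by pulling the orange sprung knob up to its stop, holding it there for two seconds and letting it go all the way home; then slide every brass slotted weight on the pink mat sideways onto the stem, one on another, with the stem at the closed end of each slot and the slots spread a quarter turn apart so that no two face the same way; last, with all of them loaded, pull the knob to its stop, hold it two seconds and let it home once more to store the reading. Leave the board, the bottle and the screwdriver where they are.

Things in the scene. Friction and masses are not known exactly. Their poses are not given: they have to be found in the camera images.
- weight0: loose brass slotted weight: 66 mm disc, 12 mm thick, 0.18 to 0.34 kg, with two gripping flats 58 mm apart and 32 mm long, parallel to the slot. Origin: centre, at mid-thickness. The 15 mm wide slot cuts right through, from 7.5 mm behind the centre out along +x through the rim; y is square to the flats, z the disc's axis. Starts lying flat on the mat; either face may be up on the stem. All alike; may be absent
- weight1: loose brass slotted weight: 66 mm disc, 12 mm thick, 0.18 to 0.34 kg, with two gripping flats 58 mm apart and 32 mm long, parallel to the slot. Origin: centre, at mid-thickness. The 15 mm wide slot cuts right through, from 7.5 mm behind the centre out along +x through the rim; y is square to the flats, z the disc's axis. Starts lying flat on the mat; either face may be up on the stem. All alike; may be absent
- weight2: loose brass slotted weight: 66 mm disc, 12 mm thick, 0.18 to 0.34 kg, with two gripping flats 58 mm apart and 32 mm long, parallel to the slot. Origin: centre, at mid-thickness. The 15 mm wide slot cuts right through, from 7.5 mm behind the centre out along +x through the rim; y is square to the flats, z the disc's axis. Starts lying flat on the mat; either face may be up on the stem. All alike; may be absent
- weight3: loose brass slotted weight: 66 mm disc, 12 mm thick, 0.18 to 0.34 kg, with two gripping flats 58 mm apart and 32 mm long, parallel to the slot. Origin: centre, at mid-thickness. The 15 mm wide slot cuts right through, from 7.5 mm behind the centre out along +x through the rim; y is square to the flats, z the disc's axis. Starts lying flat on the mat; either face may be up on the stem. All alike; may be absent
- weight4: loose brass slotted weight: 66 mm disc, 12 mm thick, 0.18 to 0.34 kg, with two gripping flats 58 mm apart and 32 mm long, parallel to the slot. Origin: centre, at mid-thickness. The 15 mm wide slot cuts right through, from 7.5 mm behind the centre out along +x through the rim; y is square to the flats, z the disc's axis. Starts lying flat on the mat; either face may be up on the stem. All alike; may be absent
- weight0_mouth (a point): the mouth of weight0's slot: point on its rim, 33 mm from the centre along +x, at mid-thickness
- weight1_mouth (a point): the mouth of weight1's slot: point on its rim, 33 mm from the centre along +x, at mid-thickness
- weight2_mouth (a point): the mouth of weight2's slot: point on its rim, 33 mm from the centre along +x, at mid-thickness
- weight3_mouth (a point): the mouth of weight3's slot: point on its rim, 33 mm from the centre along +x, at mid-thickness
- weight4_mouth (a point): the mouth of weight4's slot: point on its rim, 33 mm from the centre along +x, at mid-thickness
- mat: flat pink foam mat, fixed, 290 (x) by 400 (y) by 4 mm thick; origin at the centre of its underside; the weights lie on it
- stand: fixed load-cell stand: dark steel base 80 x 80 x 30 mm, above it a round aluminium pan 52 mm across whose top is 50 mm above the table, and from the pan's centre an upright steel stem 10 mm in diameter. A red cap, 24 mm across and 4 mm thick, tops the stem: its underside is 56 mm and its top 60 mm above the pan, so weights go on only from the side, below the cap; four weights stack to 48 mm. Origin: centre of the base's underside, z up
- stem_foot (a point): the foot of the stem: centre of the pan's top face, 50 mm above the table
- console: fixed black gauge console 100 (x) by 90 (y) by 40 mm high with a green display strip; origin at the centre of its underside; carries the orange knob 15 mm behind (-x) its centre
- knob_grip (a point): middle of the orange pull knob, a plain upright cylinder 28 mm across and 22 mm high; with the knob home this point is 84 mm above the table, and the knob's underside is 25 mm above the steel collar (24 mm across) from which its 10 mm shaft rises. Moves with the knob
- knob (a joint): travel of the orange sprung knob, m: 0 is home (down), 0.030 is pulled straight up to its stop. A spring draws it home: about 4 N at home, 10 N at the stop
- board: bystander: loose green circuit board 85 x 56 mm, 20 mm high with its connectors; origin at the centre of its underside
- bottle: bystander: loose white bottle, 56 mm across, 130 mm tall; origin at the centre of its underside
- driver: bystander: loose screwdriver with a red handle, lying flat; origin at its underside, near the middle
Things that resemble listed ones, but are neither listed nor needed, are in the scene too. Leave any blue or green look-alike of the weight4 alone. Leave any white look-alike of the weight3 alone.

How it is judged:
On the way, in this order (a step that is already met when the one before it is completed fails the run):
1. with no weight on the stem, the knob is pulled up to its stop (26 mm or more of its 30 mm) and held there (value of joint knob above 0.026 m and horizontal distance between each of weight0, weight1, weight2, weight3, weight4 and stem_foot above 0.06 m), for 1.5 s.
2. the knob is let home (under 4 mm), the stem still empty (value of joint knob below 0.004 m and horizontal distance between each of weight0, weight1, weight2, weight3, weight4 and stem_foot above 0.06 m), for 0.2 s.
3. every weight is on the stem, the stem within 8 mm of its centre, stacked flat, the slots spread (horizontal distance between each of weight0, weight1, weight2, weight3, weight4 and stem_foot below 0.008 m and z of weight0 in the frame of stem_foot between 0.002 and 0.047 m and angle between the z axis of each of weight0, weight1, weight2, weight3, weight4 and the z axis of stand, either way round below 0.1 rad and z of weight1 in the frame of stem_foot between 0.002 and 0.047 m and z of weight2 in the frame of stem_foot between 0.002 and 0.047 m and z of weight3 in the frame of stem_foot between 0.002 and 0.047 m and z of weight4 in the frame of stem_foot between 0.002 and 0.047 m and horizontal distance between weight0_mouth and weight1_mouth above 0.031 m and horizontal distance between each of weight0_mouth, weight1_mouth and weight2_mouth above 0.031 m and horizontal distance between each of weight0_mouth, weight1_mouth, weight2_mouth and weight3_mouth above 0.031 m and horizontal distance between each of weight0_mouth, weight1_mouth, weight2_mouth, weight3_mouth and weight4_mouth above 0.031 m), for 0.2 s.
4. with all the weights loaded, the knob is pulled up to its stop again and held there (value of joint knob above 0.026 m and horizontal distance between each of weight0, weight1, weight2, weight3, weight4 and stem_foot below 0.008 m and z of weight0 in the frame of stem_foot between 0.002 and 0.047 m and angle between the z axis of each of weight0, weight1, weight2, weight3, weight4 and the z axis of stand, either way round below 0.1 rad and z of weight1 in the frame of stem_foot between 0.002 and 0.047 m and z of weight2 in the frame of stem_foot between 0.002 and 0.047 m and z of weight3 in the frame of stem_foot between 0.002 and 0.047 m and z of weight4 in the frame of stem_foot between 0.002 and 0.047 m), for 1.5 s.
At the end, for the whole second after the job is handed in: Every weight present lies flat on the stem, its centre within 8 mm of the stem's axis and its middle 2 to 47 mm above the pan, either face up; the slot mouths of any two are more than 31 mm apart (about 56 degrees); all at rest; the knob is home (under 4 mm) (all of step 3 and value of joint knob below 0.004 m and linear speed of each of weight0, weight1, weight2, weight3, weight4 below 0.02 m/s); the robot touches nothing.
It fails at once if the board is moved more than 30 mm (distance of board from where it was at the start of the episode above 0.03 m).
It fails at once if the bottle is moved more than 30 mm (distance of bottle from where it was at the start of the episode above 0.03 m).
It fails at once if the driver is moved more than 30 mm (distance of driver from where it was at the start of the episode above 0.03 m).
Of weight0, weight1, weight2, weight3, weight4 only 3 to 4 are there at a start; the rules pass over those that are not, and their reading is None.
At some moment in a run one of weight0, weight1, weight2, weight3, weight4 may be knocked a few centimetres aside while the robot is not near it.
Once in a run the grip may slacken for a moment while it holds something.
It also fails if it takes over 210 s, if anything falls off the work surface, if the arm or the gripper's body presses on something with over 40 N, if the wrist force passes 120 N, or if a joint passes its speed limit or range.

## Working session

There is one attempt and no reset: what is moved stays moved. The work goes in short steps, Python scripts to look and compute and a tool call to move; the robot and the scene stay as the last step left them, time stands still between calls to the robot, and variables do not carry over. Pictures are saved under pics/ and viewed, at most 14 in all, crops included, and the job is handed in when it is done.

Besides the shell and the picture viewer there is one more tool, called after ">>>" as a command line: name --argument value ..., lists and objects as JSON in quotes. play_rows: Moves the arm, as the interface text tells. Its arguments: {"type":"object","properties":{"deltas":{"type":"string"},"jaw":{"type":"number"},"squeeze":{"type":"number"}},"required":["deltas"]}

```bash
mkdir -p pics
cat > h.py <<'E'
import numpy as np, cv2
from bench import r, viewer
def cam(n):
    m=viewer.camera_model(n); f=192/np.tan(np.radians(m["vfov"])/2)
    return f,m["cx"],m["cy"],np.array(m["R"]),np.array(m["t"])
def proj(n,X):
    f,cx,cy,R,t=cam(n); c=np.atleast_2d(X)@R.T+t
    return np.c_[f*c[:,0]/c[:,2]+cx,f*c[:,1]/c[:,2]+cy]
def ray_z(n,uv,z):
    f,cx,cy,R,t=cam(n); uv=np.atleast_2d(uv).astype(float)
    d=np.c_[(uv[:,0]-cx)/f,(uv[:,1]-cy)/f,np.ones(len(uv))]@R; o=-R.T@t
    return o+d*((z-o[2])/d[:,2])[:,None]
def cloud(n,D):
    f,cx,cy,R,t=cam(n); v,u=np.mgrid[:D.shape[0],:D.shape[1]]
    c=np.stack([(u-cx)/f*D,(v-cy)/f*D,D],-1)
    return (c-t)@R
def save(img,name): cv2.imwrite("pics/"+name,img[...,::-1])
E
python3 - <<'E'
from h import *
for n in("top","side"):
    I,D=viewer.read_camera(n); np.savez(n+"0.npz",I=I,D=D); save(I,n+"0.png")
    f,cx,cy,R,t=cam(n); print(n,f,cx,cy,(-R.T@t).round(3),R.round(3).tolist())
    for q in("weight0","stand","console","knob","board","bottle","driver","mat"):
        for d in viewer.recognise(q,n)[:7]:
            e=d["extent"]; print(q,round(d["confidence"],2),[round(e[0]*512),round(e[1]*384),round(e[2]*512),round(e[3]*384)])
print(r.observe())
E
```

```text
top 365.5774601601326 256.2621454236674 190.7101570309977 [0.488 0.021 1.07 ] [[0.002, -1.0, 0.012], [-0.999, -0.003, -0.053], [0.053, -0.011, -0.999]]
weight0 0.91 [121, 260, 22, 24]
weight0 0.88 [146, 158, 23, 23]
weight0 0.86 [181, 202, 32, 21]
weight0 0.83 [224, 163, 24, 20]
weight0 0.82 [146, 203, 23, 23]
weight0 0.75 [191, 256, 22, 26]
weight0 0.54 [91, 205, 21, 23]
stand 0.77 [301, 159, 35, 34]
stand 0.46 [189, 205, 20, 23]
console 0.56 [367, 207, 41, 35]
console 0.28 [226, 164, 23, 20]
board 0.7 [295, 225, 24, 29]
bottle 0.78 [380, 136, 35, 23]
bottle 0.68 [148, 201, 20, 23]
driver 0.53 [243, 84, 12, 45]
mat 0.89 [129, 144, 140, 102]
side 429.90028210453596 256.5030150543931 197.9652249445043 [-0.064  0.649  0.991] [[-0.736, -0.677, 0.007], [-0.49, 0.525, -0.696], [0.468, -0.515, -0.718]]
weight0 0.94 [131, 313, 30, 27]
weight0 0.85 [152, 246, 22, 22]
weight0 0.78 [215, 247, 27, 21]
weight0 0.77 [178, 269, 26, 28]
weight0 0.72 [216, 206, 20, 18]
weight0 0.67 [262, 277, 27, 22]
weight0 0.56 [204, 327, 29, 29]
stand 0.62 [268, 151, 22, 39]
console 0.54 [328, 154, 14, 16]
board 
[... 152 characters left out ...]
0.35 [300, 200, 23, 25]
{'time': 0.9, 'qpos': array([-1.30348830e+00,  5.27468939e-01,  1.43266549e+00,  1.04923358e-05,
        1.18137747e+00, -1.78507609e-01]), 'qd': array([ 0.00128508, -0.00039236,  0.00206363, -0.0015706 , -0.00159788,
        0.00043983]), 'joint_efforts': array([-1.38451837e-04, -4.39997613e+01, -1.76987886e+01,  6.34174235e-02,
        5.03750599e-02, -4.78793240e-06]), 'tcp_pos': array([ 0.26952294, -0.56390598,  0.21197851]), 'ee_rot': array([3.14151146e+00, 4.78614418e-06, 4.45811652e-01]), 'contact_force': array([0.15236471, 0.04006885, 0.21061466]), 'wrist_torque': array([0.01471135, 0.00421434, 0.04111818]), 'grip_force': 0.0, 'finger_gap': 0.0870074457309606}
```

Run:
```python
import numpy as np,cv2
for n,(a,b,c,d) in {"top":(70,125,430,300),"side":(100,90,360,370)}.items():
    I=np.load(n+"0.npz")["I"]; s=2.2 if n=="top" else 2.1
    cv2.imwrite(f"pics/{n}0c.png",cv2.resize(I[b:d,a:c,::-1],None,fx=s,fy=s,interpolation=cv2.INTER_CUBIC))
```

```text
(no output)
```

View pics/top0c.png

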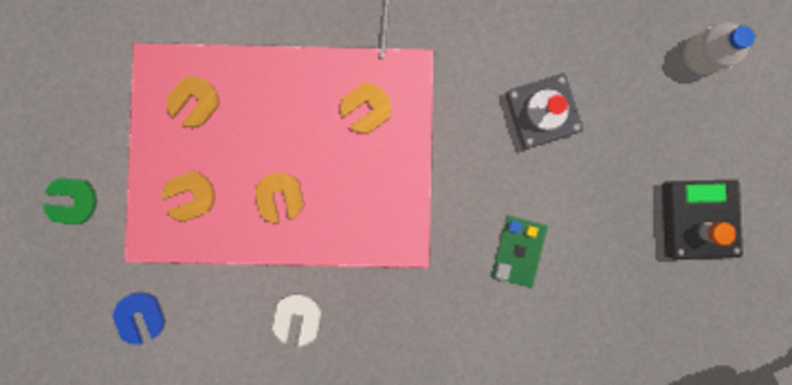

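View pics/side0c.png

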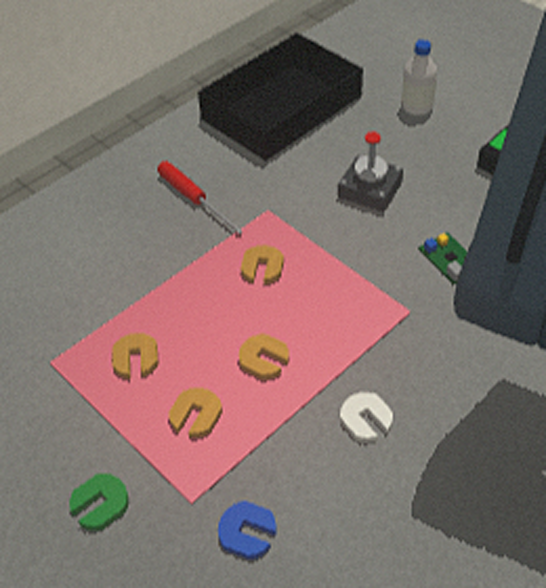

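```bash
cat >> h.py <<'E'
from scipy.optimize import minimize
S=0.0005
def rect(I,n,c,z,half=0.06):
    """top-down patch about world c at height z: rows +x down..., index [i,j] -> x=c0-half+i*S, y=c1-half+j*S"""
    k=int(2*half/S); g=np.arange(k)*S-half
    X,Y=np.meshgrid(c[0]+g,c[1]+g,indexing="ij")
    uv=proj(n,np.c_[X.ravel(),Y.ravel(),np.full(X.size,z)]).astype(np.float32).reshape(k,k,2)
    return cv2.remap(I,uv[...,0],uv[...,1],cv2.INTER_LINEAR),X,Y
def brass(I):
    h=cv2.cvtColor(I,cv2.COLOR_RGB2HSV)
    return ((h[...,0]>12)&(h[...,0]<28)&(h[...,1]>110)&(h[...,2]>60))
def tmpl(X,Y,p):
    c,s=np.cos(p[2]),np.sin(p[2]); x=(X-p[0])*c+(Y-p[1])*s; y=-(X-p[0])*s+(Y-p[1])*c
    sg=lambda d:1/(1+np.exp(-np.clip(d/0.0007,-30,30)))
    slot=sg(np.minimum(x+.0075,.0075-abs(y)))
    return sg(np.minimum(.033-np.hypot(x,y),.029-abs(y)))*(1-slot)
def fit(I,n,c,z,ref=None):
    m=brass(I).astype(np.float32)
    M,X,Y=rect(m,n,c,z); best=None
    w=(abs(X-c[0])<.045)&(abs(Y-c[1])<.045)
    c0=np.array([X[(M>.5)&w].mean(),Y[(M>.5)&w].mean()])
    for a in np.arange(0,2*np.pi,np.pi/4):
        o=minimize(lambda p:((tmpl(X,Y,[p[0],p[1],p[2]/30])-M)[w]**2).mean(),[*(c0+.003*np.array([np.cos(a),np.sin(a)])),a*30],method="Nelder-Mead",options=dict(xatol=1e-4,fatol=1e-6,maxiter=150,initial_simplex=[[c0[0],c0[1],a*30],[c0[0]+.004,c0[1],a*30],[c0[0],c0[1]+.004,a*30],[c0[0],c0[1],a*30+9]]))
        if best is None or o.fun<best.fun: best=o
    return np.array([best.x[0],best.x[1],best.x[2]/30]),best.fun
def weights(I,n,z=.016):
    m=brass(I).astype(np.uint8); N,L,st,ce=cv2.connectedComponentsWithStats(m); out=[]
    for i in range(1,N):
        if st[i,4]>120: out.append(fit(I*(L==i)[...,None].astype(np.uint8),n,ray_z(n,ce[i],z)[0],z))
    return out
E
python3 - <<'E'
from h import *
for n in("top","side"):
    d=np.load(n+"0.npz"); I,D=d["I"],d["D"]; P=cloud(n,D)
    for p,e in weights(I,n): 
        u=proj(n,[*p[:2],.016])[0].astype(int); print(n,p[:2].round(4),np.degrees(p[2]).round(1)%360,round(e,4))
    m=brass(I); print("brass z",np.percentile(P[m][:,2],[10,50,90]).round(4))
    h=cv2.cvtColor(I,cv2.COLOR_RGB2HSV); H,Sx,V=[h[...,k].astype(int) for k in range(3)]
    for nm,mm in(("cap",((H<5)|(H>174))&(Sx>180)&(V>100)),("orange",(H>5)&(H<14)&(Sx>180)),):
        N,L,st,ce=cv2.connectedComponentsWithStats(mm.astype(np.uint8))
        for i in range(1,N):
            if st[i,4]>20: 
                z=P[L==i]; z=z[z[:,2]>-.1]; print(n,nm,ce[i].round(1),st[i],np.median(z,0).round(4),np.percentile(z[:,2],95).round(4), ray_z(n,ce[i],np.median(z[:,2])).round(4))
d=np.load("top0.npz");P=cloud("top",d["D"])
for nm,(u0,v0,u1,v1) in dict(stand=(300,158,336,195),console=(367,205,410,244),bottle=(370,135,415,163),board=(292,222,322,256)).items():
    Q=P[v0:v1,u0:u1].reshape(-1,3)
    for lo,hi in((.012,.025),(.026,.034),(.036,.045),(.046,.056),(.06,.09),(.09,.14)):
        q=Q[(Q[:,2]>lo)&(Q[:,2]<hi)]
        if len(q)>15: print(nm,lo,len(q),q.min(0).round(3),q.max(0).round(3),q.mean(0).round(4))
E
```

```text
top [0.6016 0.2955] 142.2 0.0054
top [0.5939 0.0681] 126.7 0.0057
top [0.4777 0.2997] 110.5 0.0049
top [0.4759 0.181 ] 192.8 0.0059
brass z [0.0133 0.0161 0.0193]
top cap [247.2  99.9] [243  83  10  35 241] [0.8084 0.0363 0.0239] 0.0278 [[0.8083 0.0357 0.0239]]
top cap [322.7 172.2] [319 169   8   8  49] [ 0.5896 -0.1661  0.1107] 0.1122 [[ 0.589  -0.1655  0.1107]]
top orange [397.9 230.6] [392 226  12  10  98] [ 0.4349 -0.3682  0.0947] 0.098 [[ 0.4349 -0.3683  0.0947]]
side [ 0.5731 -1.2452] 56.9 0.3454
side [ 0.4741 -1.6616] 275.3 0.2753
side [0.5921 0.0703] 126.4 0.0313
side [0.5992 0.2979] 141.6 0.0242
side [0.4744 0.1831] 191.6 0.0347
side [0.4758 0.3014] 112.7 0.0278
brass z [-0.1961  0.0146  0.1208]
side cap [277.  155.3] [274 153   7   5  26] [ 0.5892 -0.1641  0.1107] 0.1138 [[ 0.5885 -0.164   0.1107]]
side cap [185.2 175.5] [175 167  23  19 138] [0.8069 0.0402 0.0241] 0.0285 [[0.8069 0.0405 0.0241]]
stand 0.012 20 [ 0.541 -0.142  0.012] [ 0.613 -0.117  0.025] [ 0.5745 -0.1299  0.019 ]
stand 0.026 485 [ 0.544 -0.213  0.026] [ 0.639 -0.119  0.034] [ 0.5888 -0.1638  0.0301]
stan
[... 617 characters left out ...]
nsole 0.09 88 [ 0.423 -0.385  0.09 ] [ 0.447 -0.357  0.1  ] [ 0.4355 -0.3703  0.095 ]
bottle 0.012 24 [ 0.641 -0.381  0.012] [ 0.684 -0.356  0.025] [ 0.6592 -0.364   0.0184]
bottle 0.026 22 [ 0.641 -0.392  0.026] [ 0.691 -0.357  0.034] [ 0.663  -0.3641  0.0306]
bottle 0.036 23 [ 0.641 -0.386  0.037] [ 0.686 -0.357  0.045] [ 0.6586 -0.3646  0.0405]
bottle 0.046 25 [ 0.641 -0.388  0.046] [ 0.691 -0.356  0.056] [ 0.6577 -0.3666  0.0511]
bottle 0.06 171 [ 0.641 -0.41   0.06 ] [ 0.696 -0.357  0.09 ] [ 0.6635 -0.3709  0.0796]
bottle 0.09 226 [ 0.647 -0.402  0.09 ] [ 0.691 -0.363  0.135] [ 0.6665 -0.3795  0.1109]
board 0.012 91 [ 0.372 -0.158  0.012] [ 0.446 -0.103  0.022] [ 0.4102 -0.1255  0.0177]
```

>>> play_rows --deltas "2.32 -1.04 0 0;2.32 -1.04 0 0;2.32 -1.04 0 0;2.32 -1.04 0 0;2.32 -1.04 0 0" --jaw 6.5 --squeeze 40

```text
time: 1.32
tcp_pos: [0.3523, -0.4661, 0.212]
ee_rot: [3.142, -0.0, 0.445]
contact_force: [-0.5, -0.1, -0.4]
finger_gap: 0.0665
grip_force: 0.0
```

>>> play_rows --deltas "2.32 -1.04 1.5 0;2.32 -1.04 1.5 0;2.32 -1.04 1.5 0;2.32 -1.04 1.5 0;2.34 -1.01 1.5 0"

```text
time: 1.73
tcp_pos: [0.435, -0.3693, 0.1365]
ee_rot: [3.141, -0.0, 0.446]
contact_force: [-0.0, -0.2, 0.5]
finger_gap: 0.0653
grip_force: 0.0
```

```bash
cat >> h.py <<'E'
def plan(wps,start=None,vmax=3.3,amax=7,zfirst=False):
    """wps: (x,y,z,yawdeg[,n]) ; prints tool-axis rows from the commanded start"""
    if start is None:
        o=r.observe(); start=[*o["tcp_pos"],np.degrees(o["ee_rot"][2])]
    p=np.array(start,float); print("start",p.round(4))
    for w in wps:
        w=np.array(w,float); d=w[:4]-p; d[3]=(d[3]+180)%360-180 if len(w)<6 else d[3]
        n=int(max(np.ceil(np.linalg.norm(d[:3])*100/vmax),np.ceil(abs(d[3])/amax),1))
        if len(w)>4 and w[4]: n=int(w[4])
        rows=[]
        q=p.copy()
        for i in range(1,n+1):
            tgt=p+d*i/n; e=tgt-q; a=np.radians(q[3])
            v=[100*(e[0]*np.cos(a)+e[1]*np.sin(a)),100*(e[0]*np.sin(a)-e[1]*np.cos(a)),-100*e[2],-e[3]]
            v=np.round(v,2); rows.append(v)
            q[0]+=(v[0]*np.cos(a)+v[1]*np.sin(a))/100; q[1]+=(v[0]*np.sin(a)-v[1]*np.cos(a))/100; q[2]-=v[2]/100; q[3]-=v[3]
        print("to",w.round(4).tolist(),n,"rows:",";".join(" ".join("%g"%(k+0) for k in v) for v in rows))
        p=q
    print("end",p.round(4).tolist()); return p
E
python3 - <<'E'
from h import *
o=r.observe(); print(o["time"],o["tcp_pos"],np.degrees(o["ee_rot"]),o["contact_force"])
I,D=viewer.read_camera("side"); save(I[100:280,260:500],"s1.png")
for d in viewer.recognise("knob","side")[:3]: print(d)
h=cv2.cvtColor(I,cv2.COLOR_RGB2HSV);m=((h[...,0]>5)&(h[...,0]<14)&(h[...,1]>180)).astype(np.uint8)
N,L,st,ce=cv2.connectedComponentsWithStats(m);P=cloud("side",D)
for i in range(1,N):
    if st[i,4]>20: q=P[L==i]; print(st[i],ce[i],np.median(q,0),q.min(0),q.max(0))
print(proj("side",[.435,-.37,.084]))
for p,e in weights(viewer.read_camera("top")[0],"top"): print(p[:2].round(4),np.degrees(p[2])%360,e)
E
```

```text
1.7333 [ 0.43504425 -0.36932673  0.13651706] [ 1.79967063e+02 -7.13275443e-03  2.55338468e+01] [-0.01258462 -0.15116589  0.4664333 ]
[[353.19736326 152.55180946]]
[0.6018 0.2955] 142.6812989582771 0.004993750174157544
[0.594 0.068] 126.41010462489155 0.004659757197723718
[0.4777 0.2997] 110.47620237428346 0.004923196111318348
[0.4759 0.1809] 193.0036498919175 0.005963320774284584
```

>>> play_rows --deltas "0 0 1.15 0;0 0 1.15 0;0 0 1.15 0;0 0 1.15 0;0 0 1.15 0"

```text
time: 2.3
tcp_pos: [0.4343, -0.3717, 0.0795]
ee_rot: [3.139, -0.0, 0.445]
contact_force: [-0.4, -0.4, -0.6]
finger_gap: 0.065
grip_force: 0.0
```

>>> play_rows --deltas "0 0 0 0;0 0 0 0;0 0 0 0;0 0 0 0;0 0 0 0" --jaw 0

```text
time: 2.72
tcp_pos: [0.4346, -0.3706, 0.0801]
ee_rot: [3.14, -0.0, 0.446]
contact_force: [-0.6, -1.0, 1.0]
finger_gap: 0.0394
grip_force: 0.0
```

>>> play_rows --deltas "0 0 0 0;0 0 0 0;0 0 0 0;0 0 0 0;0 0 0 0"

```text
time: 3.13
tcp_pos: [0.4347, -0.3707, 0.0799]
ee_rot: [3.14, -0.0, 0.446]
contact_force: [0.6, -0.3, 2.9]
finger_gap: 0.0259
grip_force: 40.0
```

>>> play_rows --deltas "0 0 -0.6 0;0 0 -0.6 0;0 0 -0.6 0;0 0 -0.6 0;0 0 -0.5 0"

```text
time: 3.55
tcp_pos: [0.4346, -0.3706, 0.1087]
ee_rot: [3.141, -0.0, 0.446]
contact_force: [3.3, -4.3, -10.3]
finger_gap: 0.0257
grip_force: 40.0
```

>>> play_rows --deltas "0 0 -0.1 0;0 0 0 0;0 0 0 0;0 0 0 0;0 0 0 0"

```text
time: 3.97
tcp_pos: [0.4346, -0.3706, 0.1092]
ee_rot: [3.141, -0.0, 0.446]
contact_force: [3.0, -3.3, -9.7]
finger_gap: 0.0256
grip_force: 40.0
```

>>> play_rows --deltas "0 0 0 0;0 0 0 0;0 0 0 0;0 0 0 0;0 0 0 0"

```text
time: 4.38
tcp_pos: [0.4346, -0.3706, 0.1092]
ee_rot: [3.141, -0.0, 0.446]
contact_force: [2.8, -5.0, -10.5]
finger_gap: 0.0255
grip_force: 40.0
```

>>> play_rows --deltas "0 0 0 0;0 0 0 0;0 0 0 0;0 0 0 0;0 0 0 0"

```text
time: 4.8
tcp_pos: [0.4346, -0.3706, 0.1092]
ee_rot: [3.141, -0.0, 0.446]
contact_force: [3.2, -3.3, -9.8]
finger_gap: 0.0256
grip_force: 40.0
```

>>> play_rows --deltas "0 0 0 0;0 0 0 0;0 0 0 0;0 0 0 0;0 0 0 0"

```text
time: 5.22
tcp_pos: [0.4346, -0.3706, 0.1092]
ee_rot: [3.141, -0.0, 0.446]
contact_force: [3.9, -4.6, -9.5]
finger_gap: 0.0256
grip_force: 40.0
```

>>> play_rows --deltas "0 0 0 0;0 0 0 0;0 0 0 0;0 0 0 0;0 0 0 0"

```text
time: 5.63
tcp_pos: [0.4346, -0.3706, 0.1092]
ee_rot: [3.141, -0.0, 0.446]
contact_force: [3.9, -3.9, -10.3]
finger_gap: 0.0259
grip_force: 40.0
```

>>> play_rows --deltas "0 0 0 0;0 0 0 0;0 0 0 0;0 0 0 0;0 0 0 0"

```text
time: 6.05
tcp_pos: [0.4341, -0.37, 0.1094]
ee_rot: [-3.141, 0.0, 0.446]
contact_force: [-0.1, -0.4, 0.5]
finger_gap: 0.0232
grip_force: 0.0
```

Run:
```python
from h import *
I,D=viewer.read_camera("top"); print(r.observe()["time"])
h=cv2.cvtColor(I,cv2.COLOR_RGB2HSV);m=((h[...,0]>5)&(h[...,0]<14)&(h[...,1]>180)).astype(np.uint8)
N,L,st,ce=cv2.connectedComponentsWithStats(m);P=cloud("top",D)
for i in range(1,N):
    if st[i,4]>10: q=P[L==i]; print(st[i],np.median(q,0))
```

```text
6.1
```

>>> play_rows --deltas "0 0 0 0;0 0 0 0;0 0 0 0;0 0 -1 0;0 0 -2 0" --jaw 7

```text
time: 6.52
tcp_pos: [0.4329, -0.3684, 0.1384]
ee_rot: [-3.136, 0.001, 0.446]
contact_force: [-0.5, -0.2, 0.0]
finger_gap: 0.0432
grip_force: 0.0
```

>>> play_rows --deltas "0 0 -2 0;0 0 -2 0;0 0 -2 0;0 0 -2 0;0 0 0 0" --jaw 8.5

```text
time: 6.93
tcp_pos: [0.4361, -0.3722, 0.2246]
ee_rot: [3.133, -0.002, 0.446]
contact_force: [0.0, -0.2, 1.0]
finger_gap: 0.0766
grip_force: 0.0
```

Run:
```python
from h import *
o=r.observe(); print(o["tcp_pos"],np.degrees(o["ee_rot"]))
# B pick: slot 126.6 at (.593,.069)
plan([(.593,.069,.16,126.6),(.593,.069,.07,126.6),(.593,.069,.020,126.6,5)])
plan([(.593,.069,.16,-53.4,0,0)])
```

```text
[ 0.43609095 -0.3721686   0.22460546] [ 1.79485773e+02 -1.23263569e-01  2.55542786e+01]
start [ 0.4361 -0.3722  0.2246 25.5543]
to [0.593, 0.069, 0.16, 126.6] 15 rows: 2.21 -2.2 0.43 -6.74;2.46 -1.93 0.43 -6.73;2.66 -1.63 0.43 -6.74;2.84 -1.3 0.43 -6.74;2.97 -0.96 0.43 -6.73;3.06 -0.6 0.43 -6.74;3.11 -0.25 0.43 -6.73;3.12 0.13 0.44 -6.74;3.09 0.49 0.43 -6.74;3 0.85 0.43 -6.73;2.88 1.19 0.43 -6.74;2.73 1.53 0.43 -6.74;2.53 1.83 0.43 -6.73;2.29 2.12 0.43 -6.74;2.03 2.37 0.43 -6.74
to [0.593, 0.069, 0.07, 126.6] 3 rows: 0 0 3 0;0 0 3 0;0 0 3 0
to [0.593, 0.069, 0.02, 126.6, 5.0] 5 rows: 0 0 1 0;0 0 1 0;0 0 1 0;0 0 1 0;0 0 1 0
end [0.593, 0.069, 0.02, 126.6043]
start [ 0.4361 -0.3722  0.2246 25.5543]
to [0.593, 0.069, 0.16, -53.4, 0.0, 0.0] 15 rows: 2.21 -2.2 0.43 5.26;2 -2.4 0.43 5.27;1.78 -2.57 0.43 5.26;1.53 -2.72 0.43 5.26;1.27 -2.85 0.43 5.27;1.01 -2.95 0.43 5.26;0.73 -3.04 0.43 5.27;0.45 -3.09 0.44 5.26;0.16 -3.11 0.43 5.26;-0.12 -3.12 0.43 5.27;-0.41 -3.1 0.43 5.26;-0.69 -3.04 0.43 5.26;-0.96 -2.97 0.43 5.27;-1.24 -2.87 0.43 5.26;-1.49 -2.74 0.43 5.26
end [0.593, 0.069, 0.16, -53.3957]
```

>>> play_rows --deltas "2.21 -2.2 0.43 -6.74;2.46 -1.93 0.43 -6.73;2.66 -1.63 0.43 -6.74;2.84 -1.3 0.43 -6.74;2.97 -0.96 0.43 -6.73" --jaw 8.5

```text
time: 7.35
tcp_pos: [0.4863, -0.2215, 0.1976]
ee_rot: [-3.141, -0.0, 1.039]
contact_force: [0.5, 0.6, 0.5]
finger_gap: 0.0847
grip_force: 0.0
```

>>> play_rows --deltas "3.06 -0.6 0.43 -6.74;3.11 -0.25 0.43 -6.73;3.12 0.13 0.44 -6.74;3.09 0.49 0.43 -6.74;3 0.85 0.43 -6.73"

```text
time: 7.77
tcp_pos: [0.5387, -0.0743, 0.176]
ee_rot: [-3.141, -0.0, 1.627]
contact_force: [1.0, -0.5, 0.8]
finger_gap: 0.0848
grip_force: 0.0
```

>>> play_rows --deltas "2.88 1.19 0.43 -6.74;2.73 1.53 0.43 -6.74;2.53 1.83 0.43 -6.73;2.29 2.12 0.43 -6.74;2.03 2.37 0.43 -6.74"

```text
time: 8.18
tcp_pos: [0.591, 0.0726, 0.1544]
ee_rot: [-3.141, -0.001, 2.215]
contact_force: [0.4, -0.0, -0.6]
finger_gap: 0.085
grip_force: 0.0
```

>>> play_rows --deltas "0 0 3 0;0 0 3 0;0 0 3 0;0 0 0 0;0 0 0 0"

```text
time: 8.6
tcp_pos: [0.5895, 0.0711, 0.0634]
ee_rot: [-3.138, -0.003, 2.21]
contact_force: [-0.3, -0.3, 0.5]
finger_gap: 0.0849
grip_force: 0.0
```

Run:
```python
from h import *
o=r.observe(); print(o["tcp_pos"],np.degrees(o["ee_rot"]),o["finger_gap"])
I,D=viewer.read_camera("side"); save(cv2.resize(I[150:330,100:400],None,fx=2.5,fy=2.5,interpolation=cv2.INTER_CUBIC),"s2.png")
I2,D=viewer.read_camera("top")
for p,e in weights(I2,"top"): print(p[:2].round(4),np.degrees(p[2])%360,e)
h=cv2.cvtColor(I2,cv2.COLOR_RGB2HSV);m=((h[...,0]>5)&(h[...,0]<14)&(h[...,1]>180)).astype(np.uint8)
N,L,st,ce=cv2.connectedComponentsWithStats(m);P=cloud("top",D)
for i in range(1,N):
    if st[i,4]>10: q=P[L==i]; print("knob",st[i],np.median(q,0))
```

```text
[0.58949385 0.07111903 0.06339152] [-179.77989947   -0.18987942  126.59532521] 0.08487434288885425
[0.6017 0.2956] 142.99265782330454 0.005147352323704186
[0.4777 0.2996] 110.45874228161162 0.004812217751083406
knob [393 226   7  10  25] [ 0.43383086 -0.36071408  0.09194433]
knob [401 227   3   9  11] [ 0.43394379 -0.38094179  0.09422253]
```

View pics/s2.png

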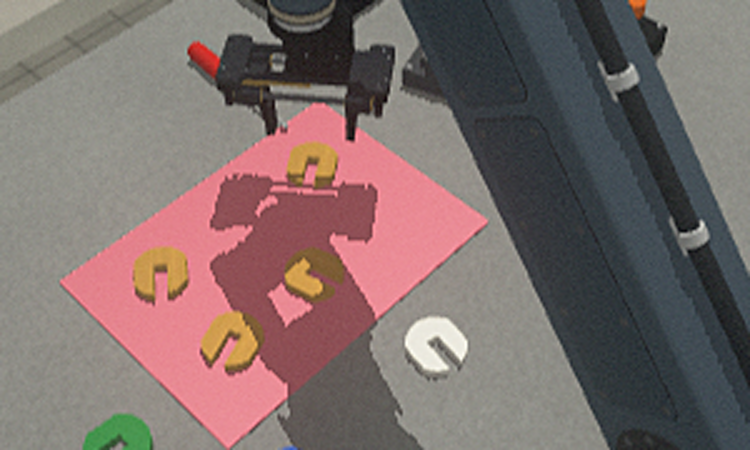

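>>> play_rows --deltas "-0.2 0.1 0.8 0;-0.2 0.1 0.9 0;0 0 0.9 0;0 0 0.9 0;0 0 0.84 0"

```text
time: 9.12
tcp_pos: [0.5951, 0.0688, 0.0206]
ee_rot: [-3.141, -0.0, 2.209]
contact_force: [-0.4, -0.3, -0.9]
finger_gap: 0.0847
grip_force: 0.0
```

>>> play_rows --deltas "0 0 0 0;0 0 0 0;0 0 0 0;0 0 0 0;0 0 0 0" --jaw 0

```text
time: 9.53
tcp_pos: [0.5957, 0.0689, 0.0219]
ee_rot: [3.141, 0.001, 2.21]
contact_force: [0.4, 0.8, 0.1]
finger_gap: 0.0594
grip_force: 0.0
```

>>> play_rows --deltas "0 0 0 0;0 0 0 0;0 0 0 0;0 0 0 0;0 0 0 0"

```text
time: 9.95
tcp_pos: [0.5953, 0.0689, 0.0215]
ee_rot: [3.141, 0.0, 2.209]
contact_force: [0.5, -0.0, -0.3]
finger_gap: 0.0263
grip_force: 0.0
```

>>> play_rows --deltas "0 0 -2 0;0 0 -3 0;0 0 -3 0;0 0 -3 0;0 0 0 0" --jaw 8.5

```text
time: 10.37
tcp_pos: [0.5996, 0.0688, 0.1375]
ee_rot: [3.133, 0.008, 2.21]
contact_force: [1.0, 0.8, -0.7]
finger_gap: 0.0517
grip_force: 0.0
```

Run:
```python
from h import *
o=r.observe(); print(o["tcp_pos"],np.degrees(o["ee_rot"]),o["finger_gap"])
I,D=viewer.read_camera("side"); save(cv2.resize(I[150:330,100:400],None,fx=2.5,fy=2.5,interpolation=cv2.INTER_CUBIC),"s3.png")
I2,D2=viewer.read_camera("top")
for n,J in(("top",I2),("side",I)):
  for p,e in weights(J,n):
    if e<.06: print(n,p[:2].round(4),np.degrees(p[2])%360,e)
```

```text
[0.59955373 0.06881913 0.1375045 ] [179.47932976   0.44128293 126.60323386] 0.051672785057159776
top [0.6018 0.2956] 142.5243267234235 0.0054374930359200584
top [0.4776 0.2996] 110.39411099838411 0.004694360903462632
side [0.5923 0.0704] 126.73912091774127 0.030344112382027996
side [0.5994 0.2978] 142.48819519096776 0.02442336425427195
side [0.4742 0.1832] 191.83620261155573 0.03853877870258253
side [0.4756 0.3018] 111.37984774786834 0.027170217186647153
```

View pics/s3.png

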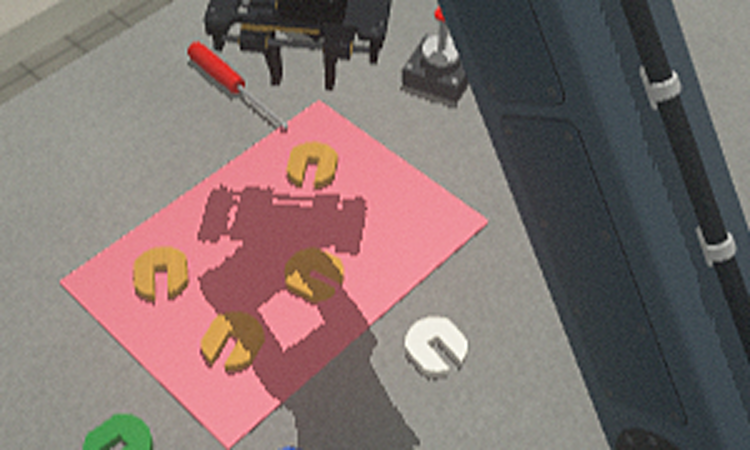

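Run:
```python
from h import *
o=r.observe(); print(r.tips_ahead,o["tcp_pos"],o["finger_gap"],np.degrees(o["ee_rot"]))
def tips(o):
    a=o["ee_rot"][2]; y=np.array([np.sin(a),-np.cos(a),0]); T=o["tcp_pos"]-[0,0,r.tips_ahead]
    return np.array([T+y*o["finger_gap"]/2,T-y*o["finger_gap"]/2])
I,D=viewer.read_camera("side"); uv=proj("side",tips(o)); print(uv)
x0,y0=int(uv[:,0].mean())-35,int(uv[:,1].mean())-35
c=cv2.resize(I[y0:y0+60,x0:x0+70],None,fx=8,fy=8,interpolation=cv2.INTER_CUBIC)
for p in uv: cv2.drawMarker(c,tuple(int(v) for v in (p-[x0,y0]+.5)*8),(0,255,0),cv2.MARKER_CROSS,12,1)
save(c,"s4.png")
```

```text
0.014 [0.59620978 0.06890622 0.13290038] 0.059754592834671584 [1.79855316e+02 1.24764709e-01 1.26596675e+02]
[[211.90570732 189.57606784]
 [232.48790311 191.22341258]]
```

View pics/s4.png

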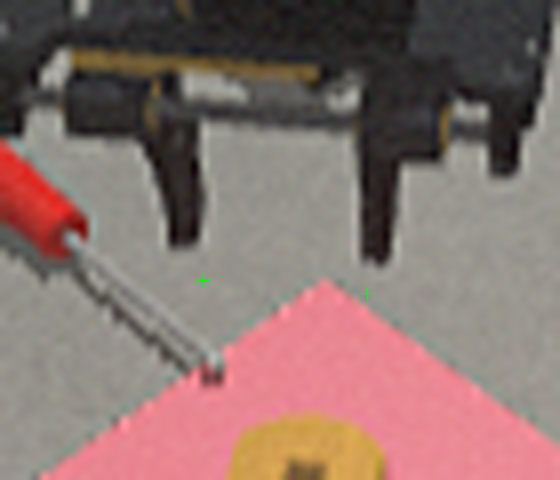

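Run:
```python
from h import *
o=r.observe(); print(o["tcp_pos"],o["finger_gap"]); a=o["ee_rot"][2]
I,D=viewer.read_camera("side"); P=cloud("side",D)
o=r.observe(); T=o["tcp_pos"]; print(T,o["finger_gap"])
ex=np.array([np.cos(a),np.sin(a),0]); ey=np.array([np.sin(a),-np.cos(a),0])
q=(P-T); L=np.stack([q@ex,q@ey,-q[...,2]],-1)
m=(abs(L[...,0])<.03)&(abs(L[...,1])<.065)&(L[...,2]>-.03)&(L[...,2]<.03)&(D>0)
for s in(1,-1):
    k=m&(L[...,1]*s>0); z=L[k]; print(s,len(z)); 
    for lo in np.arange(-.03,.03,.006):
        w=z[(z[:,2]>=lo)&(z[:,2]<lo+.006)]
        if len(w): print(round(lo,3),len(w),w.min(0).round(4),w.max(0).round(4))
print(proj("side",T))
```

```text
[0.59492203 0.06896912 0.13145267] 0.06380631478201927
[0.59425645 0.06898489 0.13052275] 0.0677216267134136
1 22
-0.03 10 [-0.0075  0.0319 -0.0299] [ 0.0107  0.0407 -0.0249]
-0.024 5 [-0.0057  0.0325 -0.022 ] [ 0.0086  0.0386 -0.0182]
-0.018 7 [-0.0079  0.032  -0.0174] [ 0.0097  0.0386 -0.0142]
-1 20
-0.03 4 [ 0.0014 -0.04   -0.0288] [ 0.0112 -0.0377 -0.0264]
-0.024 10 [ 0.     -0.0402 -0.0238] [ 0.0096 -0.0316 -0.0186]
-0.018 5 [-0.0137 -0.0404 -0.0172] [ 0.0098 -0.0324 -0.0144]
-0.012 1 [ 0.0037 -0.0398 -0.0114] [ 0.0037 -0.0398 -0.0114]
[[222.43197875 187.85374266]]
```

>>> play_rows --deltas "0 0 2.2 0;0 0 2.2 0;0 0 2.2 0;0 0 2.2 0;0 0 2.2 0" --jaw 8.5

```text
time: 10.98
tcp_pos: [0.5936, 0.069, 0.0186]
ee_rot: [-3.139, -0.002, 2.209]
contact_force: [0.4, -0.5, -0.6]
finger_gap: 0.0843
grip_force: 0.0
```

>>> play_rows --deltas "0 0 0 0;0 0 0 0;0 0 0 0;0 0 0 0;0 0 0 0"

```text
time: 11.4
tcp_pos: [0.5963, 0.0689, 0.0227]
ee_rot: [3.14, 0.002, 2.21]
contact_force: [0.1, -0.4, 0.2]
finger_gap: 0.085
grip_force: 0.0
```

Run:
```python
from h import *
I,D=viewer.read_camera("side"); o=r.observe(); print(o["tcp_pos"],o["finger_gap"],o["contact_force"]); a=o["ee_rot"][2];T=o["tcp_pos"]
P=cloud("side",D)
ex=np.array([np.cos(a),np.sin(a),0]); ey=np.array([np.sin(a),-np.cos(a),0])
q=(P-T); L=np.stack([q@ex,q@ey,P[...,2]],-1)
dark=I.max(-1)<75
m=dark&(abs(L[...,0])<.03)&(abs(L[...,1])<.075)&(D>0)&(L[...,2]<.08)
for s in(1,-1):
    z=L[m&(L[...,1]*s>0)]; z=z[np.argsort(z[:,2])][:14]; print(s,z.round(4).tolist())
uv=proj("side",T-[0,0,.014]+np.outer([.0425,-.0425],ey)); print(uv); x0,y0=int(uv[:,0].mean())-50,int(uv[:,1].mean())-55
c=cv2.resize(I[y0:y0+85,x0:x0+100],None,fx=7,fy=7,interpolation=cv2.INTER_CUBIC)
for p in uv: cv2.drawMarker(c,tuple(int(v) for v in (p-[x0,y0]+.5)*7),(0,255,0),cv2.MARKER_CROSS,12,1)
save(c,"s5.png")
```

```text
[0.59620608 0.06889126 0.02274822] 0.08513339795331838 [ 0.43483304 -0.11176602  0.11544993]
1 [[-0.01, 0.0431, 0.0375], [0.007, 0.0461, 0.0376], [0.0074, 0.0491, 0.0376], [0.0078, 0.0428, 0.0389], [-0.0035, 0.0418, 0.0401], [0.0057, 0.0461, 0.0406], [0.0065, 0.0428, 0.0418], [0.0074, 0.0487, 0.0421], [0.005, 0.0429, 0.0447], [0.0055, 0.0458, 0.0449], [-0.0048, 0.0414, 0.0476], [0.0093, 0.0479, 0.0486], [0.0051, 0.0426, 0.0492], [0.0072, 0.0481, 0.0507]]
-1 [[0.0079, -0.0449, 0.0364], [0.008, -0.0509, 0.0372], [0.0087, -0.048, 0.0377], [0.0077, -0.0449, 0.0406], [0.0097, -0.0483, 0.0432], [0.0105, -0.0514, 0.0444], [0.0065, -0.0509, 0.0445], [0.008, -0.0451, 0.0454], [0.0053, -0.0448, 0.0468], [0.0099, -0.0484, 0.0479], [0.0068, -0.048, 0.0488], [0.0077, -0.0511, 0.0501], [0.0069, -0.0481, 0.0534], [0.0074, -0.0452, 0.0535]]
[[210.27914035 214.77994167]
 [237.80117002 217.09596921]]
```

View pics/s5.png

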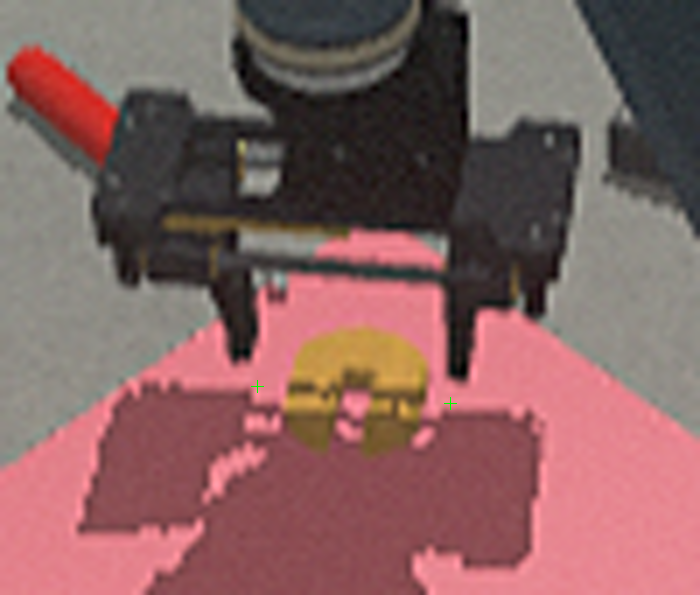

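>>> play_rows --deltas "0 0 0.4 0;0 0 0.4 0;0 0 0.4 0;0 0 0.4 0;0 0 0.4 0"

```text
time: 11.87
tcp_pos: [0.5952, 0.0689, 0.0009]
ee_rot: [-3.141, -0.0, 2.209]
contact_force: [0.5, 0.2, 0.5]
finger_gap: 0.0849
grip_force: 0.0
```

>>> play_rows --deltas "0 0 0 0;0 0 0 0;0 0 0 0;0 0 0 0;0 0 0 0"

```text
time: 12.28
tcp_pos: [0.5955, 0.0689, 0.0016]
ee_rot: [3.141, 0.0, 2.209]
contact_force: [0.4, -0.3, 0.5]
finger_gap: 0.0853
grip_force: 0.0
```

```bash
cat >> h.py <<'E'
def tipz(k=14,show=True):
    I,D=viewer.read_camera("side"); o=r.observe(); a=o["ee_rot"][2];T=o["tcp_pos"]
    P=cloud("side",D); ex=np.array([np.cos(a),np.sin(a),0]); ey=np.array([np.sin(a),-np.cos(a),0])
    q=(P-T); L=np.stack([q@ex,q@ey,P[...,2]],-1)
    m=(I.max(-1)<75)&(abs(L[...,0])<.03)&(abs(L[...,1])<.075)&(D>0)&(L[...,2]<T[2]+.06)
    print(T,o["finger_gap"],o["contact_force"])
    for s in(1,-1):
        z=L[m&(L[...,1]*s>0)]; z=z[np.argsort(z[:,2])][:k]; print(s,z[:4].round(4).tolist(),"mean xy",z[:,:2].mean(0).round(4))
    return I,D
E
python3 - <<'E'
from h import *
tipz()
E
```

```text
[0.59548399 0.06892601 0.00164965] 0.08487360145690283 [-0.68118748  0.24698631 -0.16218871]
1 [[0.0052, 0.0491, 0.0087], [0.003, 0.0431, 0.0116], [0.006, 0.0516, 0.0138], [0.0069, 0.0452, 0.0156]] mean xy [0.0051 0.0463]
-1 [[0.0053, -0.0495, 0.012], [0.0069, -0.0467, 0.0135], [0.0086, -0.0439, 0.0151], [0.0059, -0.0436, 0.0165]] mean xy [ 0.0053 -0.048 ]
```

>>> play_rows --deltas "0 0 0.2 0;0 0 0.2 0;0 0 0.1 0;0 0 0 0;0 0 0 0"

```text
time: 12.75
tcp_pos: [0.5952, 0.0689, -0.0037]
ee_rot: [-3.141, -0.0, 2.209]
contact_force: [-0.2, 0.6, 1.0]
finger_gap: 0.0851
grip_force: 0.0
```

>>> play_rows --deltas "0 0 0 0;0 0 0 0;0 0 0 0;0 0 0 0;0 0 0 0" --jaw 0

```text
time: 13.17
tcp_pos: [0.5954, 0.0689, -0.0035]
ee_rot: [3.141, 0.0, 2.209]
contact_force: [-0.1, 0.5, -0.1]
finger_gap: 0.0594
grip_force: 0.0
```

>>> play_rows --deltas "0 0 0 0;0 0 0 0;0 0 0 0;0 0 0 0;0 0 0 0"

```text
time: 13.58
tcp_pos: [0.5953, 0.0689, -0.0035]
ee_rot: [3.142, 0.0, 2.209]
contact_force: [-1.0, -0.4, 0.6]
finger_gap: 0.0576
grip_force: 40.0
```

>>> play_rows --deltas "0 0 0 0;0 0 0 0;0 0 0 0;0 0 0 0;0 0 0 0" --jaw 8.5

```text
time: 14.0
tcp_pos: [0.5953, 0.069, -0.0036]
ee_rot: [3.142, -0.0, 2.209]
contact_force: [0.1, -0.2, 0.3]
finger_gap: 0.0809
grip_force: 0.0
```

>>> play_rows --deltas "0 0 -3.5 0;0 0 -3.5 0;0 0 -3.5 0;0 0 -3.5 0;0 0 0 0"

```text
time: 14.42
tcp_pos: [0.6003, 0.0688, 0.1436]
ee_rot: [3.131, 0.009, 2.21]
contact_force: [0.4, 0.6, 0.5]
finger_gap: 0.085
grip_force: 0.0
```

Run:
```python
from h import *
plan([(.4345,-.3705,.1365,50.6,15),(.4345,-.3705,.0565,50.6,5)],start=[.5954,.0689,.1365,126.6])
```

```text
start [5.954e-01 6.890e-02 1.365e-01 1.266e+02]
to [0.4345, -0.3705, 0.1365, 50.6, 15.0] 15 rows: -1.71 -2.61 0 5.07;-1.94 -2.44 0 5.06;-2.14 -2.27 0 5.07;-2.34 -2.07 0 5.07;-2.51 -1.85 0 5.06;-2.66 -1.63 0 5.07;-2.8 -1.38 0 5.07;-2.9 -1.13 0 5.06;-3 -0.87 0 5.07;-3.06 -0.6 0 5.07;-3.1 -0.33 0 5.06;-3.12 -0.05 0 5.07;-3.11 0.22 0 5.07;-3.08 0.5 0 5.06;-3.03 0.77 0 5.07
to [0.4345, -0.3705, 0.0565, 50.6, 5.0] 5 rows: 0 0 1.6 0;0 0 1.6 0;0 0 1.6 0;0 0 1.6 0;0 0 1.6 0
end [0.4345, -0.3705, 0.0565, 50.6]
```

>>> play_rows --deltas "-1.71 -2.61 0 5.07;-1.94 -2.44 0 5.06;-2.14 -2.27 0 5.07;-2.34 -2.07 0 5.07;-2.51 -1.85 0 5.06"

```text
time: 14.83
tcp_pos: [0.5408, -0.0785, 0.1362]
ee_rot: [-3.141, -0.0, 1.764]
contact_force: [0.6, -0.6, -0.3]
finger_gap: 0.0852
grip_force: 0.0
```

>>> play_rows --deltas "-2.66 -1.63 0 5.07;-2.8 -1.38 0 5.07;-2.9 -1.13 0 5.06;-3 -0.87 0 5.07;-3.06 -0.6 0 5.07"

```text
time: 15.25
tcp_pos: [0.4871, -0.2252, 0.1361]
ee_rot: [-3.141, -0.0, 1.321]
contact_force: [1.7, -0.5, 0.6]
finger_gap: 0.085
grip_force: 0.0
```

>>> play_rows --deltas "-3.1 -0.33 0 5.06;-3.12 -0.05 0 5.07;-3.11 0.22 0 5.07;-3.08 0.5 0 5.06;-3.03 0.77 0 5.07" --jaw 6.5

```text
time: 15.67
tcp_pos: [0.4334, -0.3716, 0.1361]
ee_rot: [-3.141, -0.0, 0.878]
contact_force: [1.2, -0.3, -0.4]
finger_gap: 0.0665
grip_force: 0.0
```

>>> play_rows --deltas "0 0 0 0;0 0 0 0;0 0 0 0;0 0 0 0;0 0 0 0"

```text
time: 16.08
tcp_pos: [0.4346, -0.3689, 0.1363]
ee_rot: [-3.141, -0.0, 0.885]
contact_force: [-0.2, 0.7, -0.4]
finger_gap: 0.0649
grip_force: 0.0
```

>>> play_rows --deltas "0 0 1.6 0;0 0 1.6 0;0 0 1.6 0;0 0 1.6 0;0 0 1.6 0"

```text
time: 16.5
tcp_pos: [0.435, -0.3693, 0.056]
ee_rot: [3.141, -0.0, 0.885]
contact_force: [-0.3, -0.7, -0.5]
finger_gap: 0.0649
grip_force: 0.0
```

>>> play_rows --deltas "0 0 0 0;0 0 0 0;0 0 0 0;0 0 0 0;0 0 0 0" --jaw 0

```text
time: 16.92
tcp_pos: [0.435, -0.371, 0.0576]
ee_rot: [3.139, 0.0, 0.883]
contact_force: [-0.3, 0.7, 0.5]
finger_gap: 0.0393
grip_force: 0.0
```

>>> play_rows --deltas "0 0 0 0;0 0 0 0;0 0 0 0;0 0 0 0;0 0 0 0"

```text
time: 17.33
tcp_pos: [0.4347, -0.3709, 0.0571]
ee_rot: [3.14, 0.0, 0.883]
contact_force: [1.1, 0.9, 5.8]
finger_gap: 0.027
grip_force: 40.0
```

>>> play_rows --deltas "0 0 -0.6 0;0 0 -0.6 0;0 0 -0.6 0;0 0 -0.6 0;0 0 -0.5 0"

```text
time: 17.75
tcp_pos: [0.4347, -0.3709, 0.0855]
ee_rot: [3.141, 0.0, 0.883]
contact_force: [3.7, -3.6, -11.1]
finger_gap: 0.0271
grip_force: 40.0
```

>>> play_rows --deltas "0 0 -0.1 0;0 0 0 0;0 0 0 0;0 0 0 0;0 0 0 0"

```text
time: 18.17
tcp_pos: [0.4347, -0.3708, 0.0862]
ee_rot: [3.141, 0.0, 0.883]
contact_force: [3.5, -2.6, -9.2]
finger_gap: 0.0271
grip_force: 40.0
```

>>> play_rows --deltas "0 0 0 0;0 0 0 0;0 0 0 0;0 0 0 0;0 0 0 0"

```text
time: 18.58
tcp_pos: [0.4347, -0.3709, 0.0862]
ee_rot: [3.141, 0.0, 0.883]
contact_force: [4.2, -3.1, -9.3]
finger_gap: 0.0269
grip_force: 40.0
```

>>> play_rows --deltas "0 0 0 0;0 0 0 0;0 0 0 0;0 0 0 0;0 0 0 0"

```text
time: 19.0
tcp_pos: [0.4347, -0.3709, 0.0862]
ee_rot: [3.141, 0.0, 0.883]
contact_force: [4.5, -3.6, -10.5]
finger_gap: 0.0271
grip_force: 40.0
```

>>> play_rows --deltas "0 0 0 0;0 0 0 0;0 0 0 0;0 0 0 0;0 0 0 0"

```text
time: 19.42
tcp_pos: [0.4347, -0.3708, 0.0861]
ee_rot: [3.141, 0.0, 0.883]
contact_force: [4.5, -3.1, -10.0]
finger_gap: 0.027
grip_force: 40.0
```

>>> play_rows --deltas "0 0 0 0;0 0 0 0;0 0 0 0;0 0 0 0;0 0 0 0"

```text
time: 19.83
tcp_pos: [0.4347, -0.3708, 0.0861]
ee_rot: [3.141, 0.0, 0.883]
contact_force: [5.0, -3.0, -10.0]
finger_gap: 0.0268
grip_force: 40.0
```

>>> play_rows --deltas "0 0 0.6 0;0 0 0.6 0;0 0 0.6 0;0 0 0.6 0;0 0 0.6 0"

```text
time: 20.25
tcp_pos: [0.4348, -0.371, 0.0566]
ee_rot: [3.141, 0.0, 0.883]
contact_force: [-1.4, 4.2, 57.5]
finger_gap: 0.0271
grip_force: 40.0
```

>>> play_rows --deltas "0 0 0 0;0 0 0 0;0 0 0 0;0 0 0 0;0 0 0 0" --jaw 6.5

```text
time: 20.67
tcp_pos: [0.4337, -0.3698, 0.0564]
ee_rot: [-3.14, -0.0, 0.883]
contact_force: [-1.0, 0.3, -0.3]
finger_gap: 0.0524
grip_force: 0.0
```

>>> play_rows --deltas "0 0 -1 0;0 0 -2 0;0 0 -2 0;0 0 -3 0;0 0 0 0"

```text
time: 21.08
tcp_pos: [0.4367, -0.3732, 0.1421]
ee_rot: [3.132, 0.002, 0.883]
contact_force: [0.9, -0.6, 0.4]
finger_gap: 0.0649
grip_force: 0.0
```

Run:
```python
from h import *
o=r.observe(); print(o["time"],o["tcp_pos"])
I2,D=viewer.read_camera("top")
for p,e in weights(I2,"top"): print(p[:2].round(4),np.degrees(p[2])%360,e)
plan([(.594,.069,.13,126.6,15)],start=[.4346,-.3705,.1365,50.6])
```

```text
21.0833 [ 0.4366581  -0.37315792  0.14211636]
[0.6018 0.2955] 142.6812989582771 0.004993750174157544
[0.5941 0.0683] 126.08755089685098 0.005591722652866815
[0.4777 0.2997] 110.47620237428346 0.004923196111318348
[0.4759 0.1809] 193.0036498919175 0.005963320774284584
start [ 0.4346 -0.3705  0.1365 50.6   ]
to [0.594, 0.069, 0.13, 126.6, 15.0] 15 rows: 2.94 -1.04 0.04 -5.07;3.02 -0.77 0.05 -5.06;3.07 -0.51 0.04 -5.07;3.11 -0.23 0.04 -5.07;3.12 0.04 0.05 -5.06;3.1 0.32 0.04 -5.07;3.06 0.59 0.04 -5.07;2.99 0.86 0.05 -5.06;2.91 1.12 0.04 -5.07;2.8 1.38 0.04 -5.07;2.67 1.61 0.05 -5.06;2.51 1.84 0.04 -5.07;2.34 2.06 0.04 -5.07;2.15 2.26 0.05 -5.06;1.94 2.44 0.04 -5.07
end [0.594, 0.069, 0.13, 126.6]
```

>>> play_rows --deltas "2.94 -1.04 0.04 -5.07;3.02 -0.77 0.05 -5.06;3.07 -0.51 0.04 -5.07;3.11 -0.23 0.04 -5.07;3.12 0.04 0.05 -5.06" --jaw 8.5

```text
time: 21.55
tcp_pos: [0.487, -0.2222, 0.1337]
ee_rot: [-3.14, -0.001, 1.329]
contact_force: [-0.2, 0.4, 0.9]
finger_gap: 0.0838
grip_force: 0.0
```

>>> play_rows --deltas "3.1 0.32 0.04 -5.07;3.06 0.59 0.04 -5.07;2.99 0.86 0.05 -5.06;2.91 1.12 0.04 -5.07;2.8 1.38 0.04 -5.07"

```text
time: 21.97
tcp_pos: [0.5401, -0.0757, 0.1316]
ee_rot: [-3.14, -0.001, 1.772]
contact_force: [0.0, -0.2, -0.6]
finger_gap: 0.085
grip_force: 0.0
```

>>> play_rows --deltas "2.67 1.61 0.05 -5.06;2.51 1.84 0.04 -5.07;2.34 2.06 0.04 -5.07;2.15 2.26 0.05 -5.06;1.94 2.44 0.04 -5.07"

```text
time: 22.38
tcp_pos: [0.5932, 0.0706, 0.1292]
ee_rot: [-3.14, -0.001, 2.214]
contact_force: [-0.1, -0.0, 0.7]
finger_gap: 0.085
grip_force: 0.0
```

>>> play_rows --deltas "0 0 2 0;0 0 2 0;0 0 2 0;0 0 2 0;0 0 2 0"

```text
time: 22.8
tcp_pos: [0.5929, 0.0693, 0.0285]
ee_rot: [-3.14, -0.001, 2.21]
contact_force: [-0.4, -0.1, 0.6]
finger_gap: 0.0852
grip_force: 0.0
```

>>> play_rows --deltas "0 0 0 0;0 0 0 0;0 0 0 0;0 0 0 0;0 0 0 0"

```text
time: 23.22
tcp_pos: [0.5948, 0.0689, 0.0313]
ee_rot: [3.14, 0.002, 2.209]
contact_force: [0.7, -0.4, -0.2]
finger_gap: 0.0849
grip_force: 0.0
```

>>> play_rows --deltas "0 0 0.8 0;0 0 0.8 0;0 0 0.8 0;0 0 0.7 0;0 0 0.35 0"

```text
time: 23.63
tcp_pos: [0.5928, 0.0691, -0.0062]
ee_rot: [-3.14, -0.002, 2.209]
contact_force: [-0.7, -0.8, 9.7]
finger_gap: 0.085
grip_force: 5.5
```

>>> play_rows --deltas "0 0 0 0;0 0 0 0;0 0 0 0;0 0 0 0;0 0 0 0" --jaw 0

```text
time: 24.05
tcp_pos: [0.594, 0.069, -0.0045]
ee_rot: [3.141, 0.0, 2.209]
contact_force: [1.3, 1.3, -0.3]
finger_gap: 0.0593
grip_force: 0.3
```

>>> play_rows --deltas "0 0 0 0;0 0 0 0;0 0 0 0;0 0 0 0;0 0 0 0"

```text
time: 24.47
tcp_pos: [0.594, 0.069, -0.0045]
ee_rot: [3.141, 0.0, 2.209]
contact_force: [0.5, 1.4, -0.6]
finger_gap: 0.0574
grip_force: 40.0
```

>>> play_rows --deltas "0 0 -0.5 0;0 0 -1.5 0;0 0 -2 0;0 0 -2 0;0 0 -2 0"

```text
time: 24.88
tcp_pos: [0.5929, 0.069, 0.076]
ee_rot: [-3.14, -0.001, 2.209]
contact_force: [0.4, 0.2, -2.4]
finger_gap: 0.0573
grip_force: 40.0
```

>>> play_rows --deltas "0 0 -2 0;0 0 -2 0;0 0 -1.5 0;0 0 0 0;0 0 0 0"

```text
time: 25.3
tcp_pos: [0.5939, 0.069, 0.131]
ee_rot: [3.141, 0.001, 2.209]
contact_force: [-1.2, -0.7, -2.7]
finger_gap: 0.0575
grip_force: 40.0
```

Run:
```python
from h import *
o=r.observe(); print(o["tcp_pos"],np.degrees(o["ee_rot"]))
plan([(.6277,-.2172,.1315,126.6,10)],start=[*o["tcp_pos"][:2],.1315,126.6])
```

```text
[0.59385351 0.06896514 0.13103687] [1.79952737e+02 4.56675138e-02 1.26591930e+02]
start [5.939e-01 6.900e-02 1.315e-01 1.266e+02]
to [0.6277, -0.2172, 0.1315, 126.6, 10.0] 10 rows: -2.5 -1.43 0 0;-2.5 -1.44 0 0;-2.5 -1.43 0 0;-2.5 -1.44 0 0;-2.5 -1.43 0 0;-2.5 -1.44 0 0;-2.49 -1.43 0 0;-2.5 -1.44 0 0;-2.5 -1.43 0 0;-2.5 -1.43 0 0
end [0.6277, -0.2172, 0.1315, 126.6]
```

>>> play_rows --deltas "-2.5 -1.43 0 0;-2.5 -1.44 0 0;-2.5 -1.43 0 0;-2.5 -1.44 0 0;-2.5 -1.43 0 0"

```text
time: 25.72
tcp_pos: [0.6092, -0.0749, 0.1284]
ee_rot: [-3.139, -0.003, 2.21]
contact_force: [1.4, 0.1, -1.6]
finger_gap: 0.0574
grip_force: 40.0
```

>>> play_rows --deltas "-2.5 -1.44 0 0;-2.49 -1.43 0 0;-2.5 -1.44 0 0;-2.5 -1.43 0 0;-2.5 -1.43 0 0"

```text
time: 26.13
tcp_pos: [0.6261, -0.2178, 0.128]
ee_rot: [-3.14, -0.004, 2.209]
contact_force: [0.1, -0.4, -2.0]
finger_gap: 0.0575
grip_force: 40.0
```

>>> play_rows --deltas "0 0 0 0;0 0 2 0;0 0 2 0;0 0 2 0;0 0 2 0"

```text
time: 26.55
tcp_pos: [0.626, -0.2162, 0.0476]
ee_rot: [-3.14, -0.004, 2.209]
contact_force: [0.1, -0.5, -3.6]
finger_gap: 0.0573
grip_force: 40.0
```

>>> play_rows --deltas "0 0 0.55 0;0 0 0 0;0 0 0 0;0 0 0 0;0 0 0 0"

```text
time: 26.97
tcp_pos: [0.6287, -0.2175, 0.0464]
ee_rot: [3.14, 0.002, 2.21]
contact_force: [-0.2, 0.2, -2.2]
finger_gap: 0.0574
grip_force: 40.0
```

Run:
```python
from h import *
o=r.observe(); print(o["tcp_pos"],np.degrees(o["ee_rot"]))
ws=[]
for n in("top","side"):
    I,D=viewer.read_camera(n)
    for p,e in weights(I,n,.0665): 
        if e<.1 and p[1]<0: print(n,p.round(4),np.degrees(p[2]),e)
    u,v=proj(n,[.60,-.19,.07])[0].astype(int)
    ws.append(cv2.resize(I[v-45:v+45,u-45:u+45],None,fx=4.3,fy=4.3,interpolation=cv2.INTER_CUBIC))
save(np.hstack(ws),"p1.png")
```

```text
[ 0.62867445 -0.21751275  0.04635412] [1.79934826e+02 1.36070988e-01 1.26598699e+02]
side [ 0.6276 -0.2161  2.203 ] 126.22260422486883 0.0631245232133923
```

View pics/p1.png

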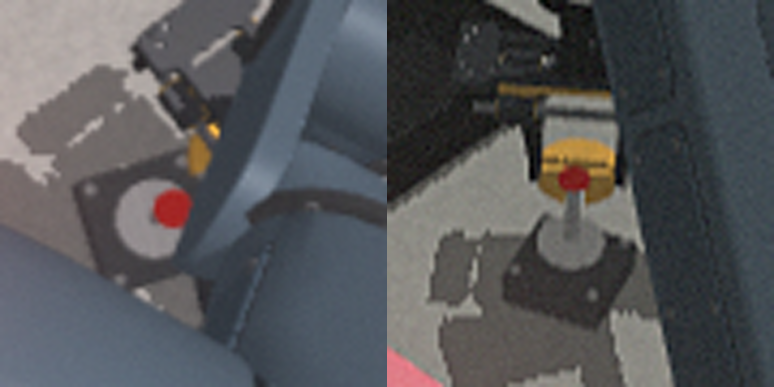

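>>> play_rows --deltas "1 0 0 0;1 0 0 0;1 0 0 0;1 0 0 0;0.7 0 0 0"

```text
time: 27.48
tcp_pos: [0.598, -0.1775, 0.0449]
ee_rot: [-3.141, -0.002, 2.21]
contact_force: [-0.1, 0.2, -2.1]
finger_gap: 0.0575
grip_force: 40.0
```

>>> play_rows --deltas "0.5 0 0 0;0.5 0 0 0;0.5 0 0 0;0.3 0 0 0;0 0 0 0"

```text
time: 27.9
tcp_pos: [0.5884, -0.1643, 0.0449]
ee_rot: [-3.141, -0.001, 2.21]
contact_force: [0.5, -0.1, -1.9]
finger_gap: 0.0574
grip_force: 40.0
```

Run:
```python
from h import *
I,D=viewer.read_camera("side")
o=r.observe(); print(o["tcp_pos"],o["contact_force"],o["wrist_torque"])
for p,e in weights(I,"side",.0665): 
        if e<.12 and p[1]<0: print(p.round(4),np.degrees(p[2]),e)
```

```text
[ 0.58887587 -0.1648049   0.0449321 ] [ 0.58126152  0.81289702 -2.79533942] [ 0.00691627 -0.11565456  0.05130467]
```

>>> play_rows --deltas "0 0 0.15 0;0 0 0.15 0;0 0 0.1 0;0 0 0 0;0 0 0 0"

```text
time: 28.37
tcp_pos: [0.5894, -0.1654, 0.0415]
ee_rot: [3.141, 0.001, 2.209]
contact_force: [-0.5, -0.4, 3.5]
finger_gap: 0.0577
grip_force: 40.0
```

>>> play_rows --deltas "0 0 0 0;0 0 0 0;0 0 0 0;0 0 0 0;0 0 0 0" --jaw 8

```text
time: 28.78
tcp_pos: [0.5889, -0.1649, 0.0408]
ee_rot: [-3.142, -0.0, 2.209]
contact_force: [0.6, 0.1, -0.9]
finger_gap: 0.078
grip_force: 0.0
```

>>> play_rows --deltas "0 0 -1 0;0 0 -2 0;0 0 -3 0;0 0 -2 0;0 0 -1 0"

```text
time: 29.2
tcp_pos: [0.5907, -0.1657, 0.1346]
ee_rot: [3.139, 0.005, 2.21]
contact_force: [0.4, -0.0, -0.4]
finger_gap: 0.08
grip_force: 0.0
```

Run:
```python
from h import *
o=r.observe(); print(o["time"],o["tcp_pos"],np.degrees(o["ee_rot"]))
ws=[]
for n in("top","side"):
    I,D=viewer.read_camera(n)
    for z in(.062,.016):
      for p,e in weights(I,n,z): 
        if e<.1 and (p[1]<0)==(z>.05): print(n,p[:2].round(4),np.degrees(p[2])%360,round(e,4))
I,D=viewer.read_camera("side"); m=brass(I); P=cloud("side",D)[m]; P=P[np.hypot(P[:,0]-.589,P[:,1]+.165)<.045]; print("z",np.percentile(P[:,2],[5,50,80]) if len(P) else 0)
```

```text
29.2 [ 0.59070256 -0.1656822   0.13457833] [179.84938775   0.28844332 126.60078968]
top [0.6019 0.2956] 142.7511897260124 0.0053
top [0.4777 0.2997] 110.47620237428346 0.0049
top [0.4759 0.181 ] 192.83402156228868 0.0057
side [0.5994 0.2977] 141.63822353422978 0.024
side [0.4745 0.1831] 191.57147900666504 0.0344
side [0.4759 0.3014] 112.61603138798228 0.0265
z [0.05241444 0.0630509  0.06517038]
```

Run:
```python
from h import *
o=r.observe(); print(o["tcp_pos"])
plan([(.475,.182,.12,12,17),(.475,.182,.03,12,3)],start=[.5892,-.165,.131,126.6])
print("place from D")
plan([(.6412,-.1263,.14,36.6,15)],start=[.475,.182,.14,12])
```

```text
[ 0.58923817 -0.16501213  0.13176572]
start [  0.5892  -0.165    0.131  126.6   ]
to [0.475, 0.182, 0.12, 12.0, 17.0] 17 rows: 2.04 0.68 0.06 6.74;2.1 0.43 0.07 6.74;2.14 0.18 0.06 6.74;2.15 -0.06 0.07 6.74;2.13 -0.33 0.06 6.75;2.07 -0.56 0.07 6.74;1.99 -0.81 0.06 6.74;1.88 -1.04 0.07 6.74;1.75 -1.25 0.06 6.74;1.59 -1.44 0.07 6.74;1.41 -1.63 0.06 6.74;1.21 -1.77 0.07 6.74;0.99 -1.91 0.06 6.75;0.76 -2.01 0.07 6.74;0.52 -2.08 0.06 6.74;0.28 -2.14 0.07 6.74;0.02 -2.14 0.06 6.74
to [0.475, 0.182, 0.03, 12.0, 3.0] 3 rows: 0 0 3 0;0 0 3 0;0 0 3 0
end [0.4751, 0.182, 0.03, 12.0]
place from D
start [ 0.475  0.182  0.14  12.   ]
to [0.6412, -0.1263, 0.14, 36.6, 15.0] 15 rows: 0.66 2.24 0 -1.64;0.59 2.26 0 -1.64;0.53 2.27 0 -1.64;0.46 2.29 0 -1.64;0.39 2.3 0 -1.64;0.33 2.32 0 -1.64;0.27 2.32 0 -1.64;0.2 2.32 0 -1.64;0.13 2.33 0 -1.64;0.06 2.34 0 -1.64;0 2.33 0 -1.64;-0.07 2.34 0 -1.64;-0.14 2.33 0 -1.64;-0.2 2.32 0 -1.64;-0.27 2.32 0 -1.64
end [0.6412, -0.1263, 0.14, 36.6]
```

>>> play_rows --deltas "2.04 0.68 0.06 6.74;2.1 0.43 0.07 6.74;2.14 0.18 0.06 6.74;2.15 -0.06 0.07 6.74;2.13 -0.33 0.06 6.75" --jaw 8.5

```text
time: 29.77
tcp_pos: [0.5535, -0.0616, 0.1258]
ee_rot: [-3.138, -0.001, 1.615]
contact_force: [0.5, 0.8, 0.1]
finger_gap: 0.0849
grip_force: 0.0
```

>>> play_rows --deltas "2.07 -0.56 0.07 6.74;1.99 -0.81 0.06 6.74;1.88 -1.04 0.07 6.74;1.75 -1.25 0.06 6.74;1.59 -1.44 0.07 6.74"

```text
time: 30.18
tcp_pos: [0.5199, 0.0403, 0.1227]
ee_rot: [-3.138, 0.001, 1.027]
contact_force: [0.2, 0.2, 0.7]
finger_gap: 0.085
grip_force: 0.0
```

>>> play_rows --deltas "1.41 -1.63 0.06 6.74;1.21 -1.77 0.07 6.74;0.99 -1.91 0.06 6.75;0.76 -2.01 0.07 6.74;0.52 -2.08 0.06 6.74"

```text
time: 30.6
tcp_pos: [0.4863, 0.142, 0.1196]
ee_rot: [-3.14, 0.004, 0.439]
contact_force: [0.3, -0.1, 0.3]
finger_gap: 0.0851
grip_force: 0.0
```

>>> play_rows --deltas "0.28 -2.14 0.07 6.74;0.02 -2.14 0.06 6.74;0 0 3 0;0 0 3 0;0 0 3 0"

```text
time: 31.02
tcp_pos: [0.4737, 0.1826, 0.0281]
ee_rot: [-3.142, 0.001, 0.211]
contact_force: [-1.3, -0.1, -0.2]
finger_gap: 0.0849
grip_force: 0.0
```

>>> play_rows --deltas "0 0 0 0;0 0 0 0;0 0 0 0;0 0 0 0;0 0 0 0"

```text
time: 31.43
tcp_pos: [0.476, 0.1821, 0.0315]
ee_rot: [3.141, -0.003, 0.209]
contact_force: [0.1, 0.2, -0.4]
finger_gap: 0.085
grip_force: 0.0
```

Run:
```python
from h import *
I,D=tipz()
for n in("side",):
    for p,e in weights(I,n): 
        if e<.1 and p[1]>0: print(n,p[:2].round(4),np.degrees(p[2])%360,round(e,4))
```

```text
[0.47597868 0.18210404 0.03151297] 0.08507904389431786 [ 0.4770745  -0.43202797 -0.12565606]
1 [[-0.0077, 0.0513, 0.0436], [-0.0103, 0.0525, 0.044], [-0.005, 0.0451, 0.0441], [0.0003, 0.0432, 0.0471]] mean xy [-0.0061  0.0467]
-1 [[0.0087, -0.0069, 0.016], [0.0078, -0.0486, 0.0432], [-0.0096, -0.0457, 0.0433], [0.0005, -0.0496, 0.0453]] mean xy [-0.0026 -0.0446]
side [0.5992 0.2979] 142.4227868973229 0.0274
side [0.4755 0.3017] 111.39991740180227 0.0299
```

>>> play_rows --deltas "0 0 0.9 0;0 0 0.9 0;0 0 0.8 0;0 0 0.5 0;0 0 0.35 0"

```text
time: 31.9
tcp_pos: [0.4741, 0.1819, -0.0058]
ee_rot: [-3.141, 0.002, 0.209]
contact_force: [0.5, 0.0, -0.4]
finger_gap: 0.0848
grip_force: 0.0
```

>>> play_rows --deltas "0 0 0 0;0 0 0 0;0 0 0 0;0 0 0 0;0 0 0 0" --jaw 0

```text
time: 32.32
tcp_pos: [0.475, 0.1821, -0.0043]
ee_rot: [3.142, -0.001, 0.209]
contact_force: [-0.0, 0.2, 0.6]
finger_gap: 0.0593
grip_force: 0.0
```

>>> play_rows --deltas "0 0 0 0;0 0 0 0;0 0 0 0;0 0 0 0;0 0 0 0"

```text
time: 32.73
tcp_pos: [0.475, 0.1821, -0.0043]
ee_rot: [3.142, -0.0, 0.209]
contact_force: [-0.4, -0.7, 2.2]
finger_gap: 0.0569
grip_force: 40.0
```

>>> play_rows --deltas "0 0 -0.5 0;0 0 -1.5 0;0 0 -2 0;0 0 -2 0;0 0 -2 0"

```text
time: 33.15
tcp_pos: [0.474, 0.182, 0.076]
ee_rot: [-3.141, 0.002, 0.209]
contact_force: [-0.0, -0.4, -2.5]
finger_gap: 0.0575
grip_force: 40.0
```

>>> play_rows --deltas "0 0 -2 0;0 0 -2 0;0 0 -2.4 0;0 0 0 0;0 0 0 0"

```text
time: 33.57
tcp_pos: [0.4753, 0.1822, 0.1404]
ee_rot: [3.141, -0.003, 0.209]
contact_force: [-0.0, -0.4, -2.4]
finger_gap: 0.0574
grip_force: 40.0
```

>>> play_rows --deltas "0.66 2.24 0 -1.64;0.59 2.26 0 -1.64;0.53 2.27 0 -1.64;0.46 2.29 0 -1.64;0.39 2.3 0 -1.64"

```text
time: 33.98
tcp_pos: [0.529, 0.0785, 0.1375]
ee_rot: [-3.14, 0.004, 0.354]
contact_force: [-0.6, -0.2, -2.6]
finger_gap: 0.0573
grip_force: 40.0
```

>>> play_rows --deltas "0.33 2.32 0 -1.64;0.27 2.32 0 -1.64;0.2 2.32 0 -1.64;0.13 2.33 0 -1.64;0.06 2.34 0 -1.64"

```text
time: 34.4
tcp_pos: [0.5844, -0.0242, 0.1371]
ee_rot: [-3.138, 0.004, 0.497]
contact_force: [-0.2, 0.2, -1.8]
finger_gap: 0.0579
grip_force: 40.0
```

>>> play_rows --deltas "0 2.33 0 -1.64;-0.07 2.34 0 -1.64;-0.14 2.33 0 -1.64;-0.2 2.32 0 -1.64;-0.27 2.32 0 -1.64"

```text
time: 34.82
tcp_pos: [0.6397, -0.1267, 0.1367]
ee_rot: [-3.137, 0.003, 0.64]
contact_force: [0.2, -0.9, -1.8]
finger_gap: 0.0576
grip_force: 40.0
```

>>> play_rows --deltas "0 0 0 0;0 0 2 0;0 0 2 0;0 0 2 0;0 0 2 0"

```text
time: 35.23
tcp_pos: [0.6391, -0.1253, 0.0565]
ee_rot: [-3.138, 0.002, 0.638]
contact_force: [-0.3, -0.2, -2.6]
finger_gap: 0.0573
grip_force: 40.0
```

>>> play_rows --deltas "0 0 0.2 0;0 0 0 0;0 0 0 0;0 0 0 0;0 0 0 0"

```text
time: 35.65
tcp_pos: [0.6419, -0.1264, 0.0588]
ee_rot: [3.139, -0.001, 0.639]
contact_force: [0.6, 0.1, -0.8]
finger_gap: 0.0573
grip_force: 40.0
```

>>> play_rows --deltas "0 0 0 0;0 0 0 0;0 0 0 0;0 0 0 0;0 0 0 0"

```text
time: 36.07
tcp_pos: [0.641, -0.1263, 0.0576]
ee_rot: [3.141, -0.0, 0.639]
contact_force: [-0.9, 0.3, -1.9]
finger_gap: 0.0575
grip_force: 40.0
```

```bash
cat >> h.py <<'E'
def held(z):
    o=r.observe(); print(o["time"],o["tcp_pos"],np.degrees(o["ee_rot"]),o["contact_force"],o["finger_gap"])
    for n in("top","side"):
        I,D=viewer.read_camera(n)
        for p,e in weights(I,n,z):
            if e<.15 and p[1]<.05: print(n,p[:2].round(4),np.degrees(p[2])%360,round(e,4))
E
python3 - <<'E'
from h import *
held(.0775)
E
```

```text
36.0667 [ 0.6410235  -0.1262513   0.05764114] [ 1.79990826e+02 -7.66711976e-03  3.65898992e+01] [-0.87051602  0.26198576 -1.92513535] 0.05746942726292728
```

>>> play_rows --deltas "-1 0 0 0;-1 0 0 0;-1 0 0 0;-1 0 0 0;-0.7 0 0 0"

```text
time: 36.58
tcp_pos: [0.6015, -0.1553, 0.0574]
ee_rot: [-3.141, 0.001, 0.638]
contact_force: [-0.0, -0.1, -2.6]
finger_gap: 0.0572
grip_force: 40.0
```

>>> play_rows --deltas "-0.5 0 0 0;-0.5 0 0 0;-0.5 0 0 0;-0.3 0 0 0;0 0 0 0"

```text
time: 37.0
tcp_pos: [0.5883, -0.1653, 0.0574]
ee_rot: [-3.141, 0.0, 0.638]
contact_force: [0.2, 0.8, -3.4]
finger_gap: 0.0571
grip_force: 40.0
```

>>> play_rows --deltas "0 0 0.15 0;0 0 0.15 0;0 0 0.1 0;0 0 0 0;0 0 0 0"

```text
time: 37.42
tcp_pos: [0.5891, -0.1648, 0.0537]
ee_rot: [3.141, -0.0, 0.639]
contact_force: [-0.2, 0.1, 1.1]
finger_gap: 0.0572
grip_force: 40.0
```

>>> play_rows --deltas "0 0 0 0;0 0 0 0;0 0 0 0;0 0 0 0;0 0 0 0" --jaw 8

```text
time: 37.83
tcp_pos: [0.5888, -0.165, 0.0534]
ee_rot: [-3.142, -0.0, 0.639]
contact_force: [-0.1, -0.1, 0.2]
finger_gap: 0.078
grip_force: 0.0
```

>>> play_rows --deltas "0 0 -1 0;0 0 -2 0;0 0 -3 0;0 0 -2 0;0 0 -0.5 0"

```text
time: 38.25
tcp_pos: [0.5914, -0.1661, 0.143]
ee_rot: [3.134, -0.004, 0.639]
contact_force: [0.6, -0.2, -0.4]
finger_gap: 0.08
grip_force: 0.0
```

Run:
```python
from h import *
held(.074)
for n in("top","side"):
    I,D=viewer.read_camera(n)
    for p,e in weights(I,n): 
        if e<.1 and p[1]>0.05: print(n,p[:2].round(4),np.degrees(p[2])%360,round(e,4))
m=brass(I); P=cloud("side",D)[m]; P=P[np.hypot(P[:,0]-.589,P[:,1]+.165)<.045]; print("z",np.percentile(P[:,2],[5,50,80,95]))
plan([(.4767,.3007,.12,111.4,17),(.4767,.3007,.03,111.4,3)],start=[.589,-.165,.1387,36.6])
plan([(.5368,-.2037,.14,36.6,20)],start=[.4767,.3007,.14,111.4])
```

```text
38.25 [ 0.59136148 -0.16611364  0.14296727] [179.58972958  -0.21599084  36.59970725] [ 0.6258079  -0.19729899 -0.42424821] 0.08004391426615254
side [ 0.5871 -0.1608] 306.13980476044117 0.1173
top [0.6018 0.2956] 142.96969740040237 0.0053
top [0.4777 0.2997] 110.47620237428346 0.0049
side [0.5995 0.2978] 142.45665427161958 0.0236
side [0.4758 0.3014] 112.13636812906022 0.0267
z [0.05316109 0.07333882 0.07589307 0.07822736]
start [ 0.589  -0.165   0.1387 36.6   ]
to [0.4767, 0.3007, 0.12, 111.4, 17.0] 17 rows: 1.1 -2.59 0.11 -4.4;1.3 -2.5 0.11 -4.4;1.49 -2.4 0.11 -4.4;1.66 -2.27 0.11 -4.4;1.84 -2.14 0.11 -4.4;1.99 -1.99 0.11 -4.4;2.14 -1.83 0.11 -4.4;2.28 -1.66 0.11 -4.4;2.4 -1.49 0.11 -4.4;2.5 -1.29 0.11 -4.4;2.59 -1.1 0.11 -4.4;2.68 -0.9 0.11 -4.4;2.73 -0.69 0.11 -4.4;2.77 -0.47 0.11 -4.4;2.81 -0.27 0.11 -4.4;2.82 -0.04 0.11 -4.4;2.81 0.16 0.11 -4.4
to [0.4767, 0.3007, 0.03, 111.4, 3.0] 3 rows: 0 0 3 0;0 0 3 0;0 0 3 0
end [0.4767, 0.3007, 0.03, 111.4]
start [  0.4767   0.3007   0.14   111.4   ]
to [0.5368, -0.2037, 0.14, 36.6, 20.0] 20 rows: -2.46 -0.64 0 3.74;-2.49 -0.48 0 3.74;-2.52 -0.31 0 3.74;-2.54 -0.15 0 3.74;-2.54 0.01 0 3.74;-2.53 0.18 0 3.74;-2.52 0.35 0 3.74;-2.49 0.51 0 3.74;-2.45 0.67 0 3.74;-2.4 0.83 0 3.74;-2.34 0.98 0 3.74;-2.27 1.14 0 3.74;-2.19 1.28 0 3.74;-2.11 1.42 0 3.74;-2.01 1.55 0 3.74;-1.9 1.69 0 3.74;-1.79 1.8 0 3.74;-1.67 1.91 0 3.74;-1.53 2.03 0 3.74;-1.41 2.11 0 3.74
end [0.5368, -0.2037, 0.14, 36.6]
```

>>> play_rows --deltas "1.1 -2.59 0.11 -4.4;1.3 -2.5 0.11 -4.4;1.49 -2.4 0.11 -4.4;1.66 -2.27 0.11 -4.4;1.84 -2.14 0.11 -4.4" --jaw 8.5

```text
time: 38.87
tcp_pos: [0.554, -0.0266, 0.1311]
ee_rot: [-3.138, 0.001, 1.026]
contact_force: [-0.1, 0.2, 0.5]
finger_gap: 0.0851
grip_force: 0.0
```

>>> play_rows --deltas "1.99 -1.99 0.11 -4.4;2.14 -1.83 0.11 -4.4;2.28 -1.66 0.11 -4.4;2.4 -1.49 0.11 -4.4;2.5 -1.29 0.11 -4.4"

```text
time: 39.28
tcp_pos: [0.5209, 0.1102, 0.1257]
ee_rot: [-3.138, 0.001, 1.41]
contact_force: [0.1, -1.2, -0.0]
finger_gap: 0.085
grip_force: 0.0
```

>>> play_rows --deltas "2.59 -1.1 0.11 -4.4;2.68 -0.9 0.11 -4.4;2.73 -0.69 0.11 -4.4;2.77 -0.47 0.11 -4.4;2.81 -0.27 0.11 -4.4"

```text
time: 39.7
tcp_pos: [0.488, 0.2468, 0.1201]
ee_rot: [-3.138, 0.0, 1.794]
contact_force: [1.8, -0.4, 0.8]
finger_gap: 0.0851
grip_force: 0.0
```

>>> play_rows --deltas "2.82 -0.04 0.11 -4.4;2.81 0.16 0.11 -4.4;0 0 3 0;0 0 3 0;0 0 3 0"

```text
time: 40.12
tcp_pos: [0.4753, 0.3012, 0.0277]
ee_rot: [-3.14, 0.0, 1.946]
contact_force: [0.5, -0.5, -0.2]
finger_gap: 0.0846
grip_force: 0.0
```

>>> play_rows --deltas "0 0 0 0;0 0 0 0;0 0 0 0;0 0 0 0;0 0 0 0"

```text
time: 40.53
tcp_pos: [0.4778, 0.301, 0.0315]
ee_rot: [3.138, 0.0, 1.944]
contact_force: [0.5, -0.4, -0.9]
finger_gap: 0.0849
grip_force: 0.0
```

Run:
```python
from h import *
I,D=tipz(); n="side"
for p,e in weights(I,n): 
        if e<.1 and p[1]>0: print(n,p[:2].round(4),np.degrees(p[2])%360,round(e,4))
```

```text
[0.47773426 0.30099588 0.03144056] 0.08520210626291326 [-1.08531116  0.27436695  1.84434166]
1 [[0.0071, 0.0465, 0.043], [0.0062, 0.0441, 0.043], [0.0035, 0.0423, 0.045], [-0.0094, 0.0434, 0.045]] mean xy [0.0018 0.045 ]
-1 [[0.0079, -0.049, 0.0424], [0.0079, -0.0435, 0.0437], [0.0061, -0.0428, 0.0455], [0.0061, -0.0513, 0.0457]] mean xy [ 0.006  -0.0487]
side [0.4751 0.3034] 112.92182425681861 0.0376
```

>>> play_rows --deltas "0 0 0.9 0;0 0 0.9 0;0 0 0.8 0;0 0 0.5 0;0 0 0.35 0"

```text
time: 41.0
tcp_pos: [0.4758, 0.3004, -0.0061]
ee_rot: [-3.14, -0.0, 1.944]
contact_force: [-0.5, -1.0, 0.3]
finger_gap: 0.0848
grip_force: 0.4
```

>>> play_rows --deltas "0 0 0 0;0 0 0 0;0 0 0 0;0 0 0 0;0 0 0 0" --jaw 0

```text
time: 41.42
tcp_pos: [0.4767, 0.3008, -0.0047]
ee_rot: [3.141, -0.0, 1.944]
contact_force: [2.6, 1.0, -0.6]
finger_gap: 0.0594
grip_force: 0.6
```

>>> play_rows --deltas "0 0 0 0;0 0 0 0;0 0 0 0;0 0 0 0;0 0 0 0"

```text
time: 41.83
tcp_pos: [0.4768, 0.3008, -0.0047]
ee_rot: [3.141, -0.0, 1.944]
contact_force: [1.3, -0.4, 0.7]
finger_gap: 0.0575
grip_force: 40.0
```

>>> play_rows --deltas "0 0 -0.5 0;0 0 -1.5 0;0 0 -2 0;0 0 -2 0;0 0 -2 0"

```text
time: 42.25
tcp_pos: [0.4754, 0.3002, 0.0758]
ee_rot: [-3.139, 0.0, 1.944]
contact_force: [-0.4, 0.4, -2.5]
finger_gap: 0.0576
grip_force: 40.0
```

>>> play_rows --deltas "0 0 -2 0;0 0 -2 0;0 0 -2.4 0;0 0 0 0;0 0 0 0"

```text
time: 42.67
tcp_pos: [0.4768, 0.3008, 0.1403]
ee_rot: [3.139, 0.0, 1.944]
contact_force: [0.3, -0.1, -3.0]
finger_gap: 0.0574
grip_force: 40.0
```

>>> play_rows --deltas "-2.46 -0.64 0 3.74;-2.49 -0.48 0 3.74;-2.52 -0.31 0 3.74;-2.54 -0.15 0 3.74;-2.54 0.01 0 3.74"

```text
time: 43.08
tcp_pos: [0.4897, 0.1733, 0.1374]
ee_rot: [-3.137, 0.0, 1.615]
contact_force: [0.2, 0.2, -2.4]
finger_gap: 0.0576
grip_force: 40.0
```

>>> play_rows --deltas "-2.53 0.18 0 3.74;-2.52 0.35 0 3.74;-2.49 0.51 0 3.74;-2.45 0.67 0 3.74;-2.4 0.83 0 3.74"

```text
time: 43.5
tcp_pos: [0.5048, 0.0474, 0.1375]
ee_rot: [-3.137, 0.001, 1.288]
contact_force: [0.9, -0.4, -1.8]
finger_gap: 0.0571
grip_force: 40.0
```

>>> play_rows --deltas "-2.34 0.98 0 3.74;-2.27 1.14 0 3.74;-2.19 1.28 0 3.74;-2.11 1.42 0 3.74;-2.01 1.55 0 3.74"

```text
time: 43.92
tcp_pos: [0.5198, -0.0783, 0.1373]
ee_rot: [-3.137, 0.001, 0.962]
contact_force: [0.6, 0.2, -2.6]
finger_gap: 0.0575
grip_force: 40.0
```

>>> play_rows --deltas "-1.9 1.69 0 3.74;-1.79 1.8 0 3.74;-1.67 1.91 0 3.74;-1.53 2.03 0 3.74;-1.41 2.11 0 3.74"

```text
time: 44.33
tcp_pos: [0.535, -0.2041, 0.1371]
ee_rot: [-3.137, 0.002, 0.635]
contact_force: [0.9, 0.1, -1.0]
finger_gap: 0.0577
grip_force: 40.0
```

>>> play_rows --deltas "0 0 0 0;0 0 2 0;0 0 2 0;0 0 2 0;0 0 1 0"

```text
time: 44.75
tcp_pos: [0.5336, -0.2017, 0.0655]
ee_rot: [-3.134, 0.003, 0.639]
contact_force: [-0.1, -0.3, -1.5]
finger_gap: 0.0574
grip_force: 40.0
```

>>> play_rows --deltas "0 0 0 0;0 0 0 0;0 0 0 0;0 0 0 0;0 0 0 0"

```text
time: 45.17
tcp_pos: [0.5373, -0.204, 0.0704]
ee_rot: [3.139, -0.001, 0.639]
contact_force: [-0.2, 0.3, -1.0]
finger_gap: 0.0575
grip_force: 40.0
```

>>> play_rows --deltas "0 0 0 0;0 0 0 0;0 0 0 0;0 0 0 0;0 0 0 0"

```text
time: 45.58
tcp_pos: [0.5366, -0.2037, 0.0693]
ee_rot: [3.141, -0.0, 0.639]
contact_force: [0.6, -0.8, -1.7]
finger_gap: 0.0575
grip_force: 40.0
```

Run:
```python
from h import *
held(.090)
```

```text
45.5833 [ 0.5365727  -0.20369541  0.06934868] [ 1.79991686e+02 -3.00641513e-03  3.65955333e+01] [ 0.6341491  -0.79331538 -1.69665462] 0.057475918118642624
top [ 0.5873 -0.1606] 298.62582414535484 0.0479
side [ 0.5765 -0.1471] 306.7688481242187 0.1099
```

>>> play_rows --deltas "1 0 0 0;1 0 0 0;1 0 0 0;1 0 0 0;0.7 0 0 0"

```text
time: 46.1
tcp_pos: [0.5759, -0.1746, 0.0693]
ee_rot: [3.141, -0.001, 0.64]
contact_force: [0.1, 0.4, -1.7]
finger_gap: 0.0573
grip_force: 40.0
```

>>> play_rows --deltas "0.5 0 0 0;0.5 0 0 0;0.5 0 0 0;0.3 0 0 0;0 0 0 0"

```text
time: 46.52
tcp_pos: [0.5893, -0.1646, 0.0693]
ee_rot: [3.141, -0.0, 0.639]
contact_force: [0.4, -0.2, -2.7]
finger_gap: 0.058
grip_force: 40.0
```

>>> play_rows --deltas "0 0 0.15 0;0 0 0.15 0;0 0 0.1 0;0 0 0 0;0 0 0 0"

```text
time: 46.93
tcp_pos: [0.5883, -0.1651, 0.0654]
ee_rot: [-3.141, 0.0, 0.638]
contact_force: [-1.8, -0.3, 0.8]
finger_gap: 0.0574
grip_force: 40.0
```

>>> play_rows --deltas "0 0 0 0;0 0 0 0;0 0 0 0;0 0 0 0;0 0 0 0" --jaw 8

```text
time: 47.35
tcp_pos: [0.5889, -0.1651, 0.0653]
ee_rot: [3.141, -0.0, 0.639]
contact_force: [-0.4, 0.3, -0.1]
finger_gap: 0.0781
grip_force: 0.0
```

>>> play_rows --deltas "0 0 -1 0;0 0 -2 0;0 0 -2.5 0;0 0 -2 0;0 0 0 0"

```text
time: 47.77
tcp_pos: [0.5919, -0.1663, 0.1455]
ee_rot: [3.133, -0.005, 0.639]
contact_force: [0.3, -0.8, 0.5]
finger_gap: 0.0801
grip_force: 0.0
```

Run:
```python
from h import *
held(.086)
for n in("top","side"):
    I,D=viewer.read_camera(n)
    for p,e in weights(I,n): 
        if e<.1 and p[1]>0.05: print(n,p[:2].round(4),np.degrees(p[2])%360,round(e,4))
m=brass(I); P=cloud("side",D)[m]; P=P[np.hypot(P[:,0]-.589,P[:,1]+.165)<.045]; print("z",np.percentile(P[:,2],[5,50,80,95]))
plan([(.6006,.2967,.12,142.3,17),(.6006,.2967,.03,142.3,3)],start=[.589,-.165,.1404,36.6])
plan([(.5503,-.1128,.14,-53.4,30,0)],start=[.6006,.2967,.14,142.3])
```

```text
47.7667 [ 0.59189896 -0.16629937  0.14547269] [179.50338691  -0.26211988  36.60413204] [ 0.26866507 -0.84618589  0.45839117] 0.08013160181264181
top [0.6018 0.2956] 142.60158380302875 0.0052
side [0.5992 0.2978] 142.08746400233304 0.0259
z [0.05482668 0.08351326 0.08763144 0.08930209]
start [ 0.589  -0.165   0.1404 36.6   ]
to [0.6006, 0.2967, 0.12, 142.3, 17.0] 17 rows: 1.67 -2.14 0.12 -6.22;1.9 -1.94 0.12 -6.22;2.1 -1.73 0.12 -6.21;2.27 -1.5 0.12 -6.22;2.42 -1.23 0.12 -6.22;2.53 -0.97 0.12 -6.22;2.63 -0.69 0.12 -6.21;2.69 -0.4 0.12 -6.22;2.71 -0.1 0.12 -6.22;2.71 0.19 0.12 -6.22;2.68 0.48 0.12 -6.21;2.6 0.77 0.12 -6.22;2.51 1.04 0.12 -6.22;2.38 1.32 0.12 -6.22;2.22 1.56 0.12 -6.21;2.04 1.79 0.12 -6.22;1.84 2.01 0.12 -6.22
to [0.6006, 0.2967, 0.03, 142.3, 3.0] 3 rows: 0 0 3 0;0 0 3 0;0 0 3 0
end [0.6006, 0.2967, 0.03, 142.3]
start [6.006e-01 2.967e-01 1.400e-01 1.423e+02]
to [0.5503, -0.1128, 0.14, -53.4, 30.0, 0.0] 30 rows: -0.7 -1.18 0 6.52;-0.83 -1.1 0 6.53;-0.95 -0.99 0 6.52;-1.06 -0.88 0 6.52;-1.15 -0.75 0 6.53;-1.23 -0.62 0 6.52;-1.29 -0.47 0 6.52;-1.34 -0.33 0 6.53;-1.36 -0.17 0 6.52;-1.38 -0.01 0 6.52;-1.37 0.14 0 6.53;-1.34 0.3 0 6.52;-1.3 0.44 0 6.52;-1.24 0.6 0 6.53;-1.17 0.73 0 6.52;-1.07 0.85 0 6.52;-0.97 0.98 0 6.53;-0.86 1.07 0 6.52;-0.73 1.17 0 6.52;-0.58 1.24 0 6.53;-0.45 1.31 0 6.52;-0.29 1.34 0 6.52;-0.14 1.37 0 6.53;0.02 1.37 0 6.52;0.17 1.37 0 6.52;0.33 1.33 0 6.53;0.48 1.29 0 6.52;0.62 1.23 0 6.52;0.75 1.15 0 6.53;0.89 1.06 0 6.52
end [0.5503, -0.1129, 0.14, -53.4]
```

>>> play_rows --deltas "1.67 -2.14 0.12 -6.22;1.9 -1.94 0.12 -6.22;2.1 -1.73 0.12 -6.21;2.27 -1.5 0.12 -6.22;2.42 -1.23 0.12 -6.22" --jaw 8.5

```text
time: 48.38
tcp_pos: [0.591, -0.0278, 0.1327]
ee_rot: [-3.138, 0.0, 1.186]
contact_force: [-0.6, -0.3, -1.1]
finger_gap: 0.0849
grip_force: 0.0
```

>>> play_rows --deltas "2.53 -0.97 0.12 -6.22;2.63 -0.69 0.12 -6.21;2.69 -0.4 0.12 -6.22;2.71 -0.1 0.12 -6.22;2.71 0.19 0.12 -6.22"

```text
time: 48.8
tcp_pos: [0.5944, 0.1079, 0.1266]
ee_rot: [-3.138, -0.001, 1.729]
contact_force: [0.7, -0.1, -0.4]
finger_gap: 0.0851
grip_force: 0.0
```

>>> play_rows --deltas "2.68 0.48 0.12 -6.21;2.6 0.77 0.12 -6.22;2.51 1.04 0.12 -6.22;2.38 1.32 0.12 -6.22;2.22 1.56 0.12 -6.21"

```text
time: 49.22
tcp_pos: [0.5978, 0.2435, 0.1205]
ee_rot: [-3.139, -0.002, 2.272]
contact_force: [0.1, -0.4, -0.5]
finger_gap: 0.0849
grip_force: 0.0
```

>>> play_rows --deltas "2.04 1.79 0.12 -6.22;1.84 2.01 0.12 -6.22;0 0 3 0;0 0 3 0;0 0 3 0"

```text
time: 49.63
tcp_pos: [0.5994, 0.2975, 0.0278]
ee_rot: [-3.141, -0.001, 2.485]
contact_force: [-0.1, -0.0, -0.6]
finger_gap: 0.0847
grip_force: 0.0
```

>>> play_rows --deltas "0 0 0 0;0 0 0 0;0 0 0 0;0 0 0 0;0 0 0 0"

```text
time: 50.05
tcp_pos: [0.602, 0.2971, 0.0321]
ee_rot: [3.138, 0.002, 2.483]
contact_force: [-0.1, 0.4, -0.0]
finger_gap: 0.0848
grip_force: 0.0
```

Run:
```python
from h import *
I,D=tipz(); n="side"
for p,e in weights(I,n): 
        if e<.1 and p[1]>0: print(n,p[:2].round(4),np.degrees(p[2])%360,round(e,4))
```

```text
[0.60179381 0.29701454 0.031954  ] 0.085147318246498 [ 1.14223033 -0.81083896  0.85351072]
1 [[0.0066, 0.0482, 0.0452], [0.0077, 0.0428, 0.0455], [0.0076, 0.0454, 0.046], [0.0045, 0.0454, 0.0462]] mean xy [0.0054 0.0444]
-1 [[0.0072, -0.0455, 0.0436], [0.0064, -0.0512, 0.0458], [0.0103, -0.0485, 0.0471], [0.0069, -0.046, 0.0476]] mean xy [ 0.0078 -0.0474]
side [0.5994 0.2977] 142.2704337576703 0.0281
```

>>> play_rows --deltas "0 0 0.9 0;0 0 0.9 0;0 0 0.8 0;0 0 0.5 0;0 0 0.35 0"

```text
time: 50.52
tcp_pos: [0.5995, 0.2965, -0.0062]
ee_rot: [-3.14, -0.001, 2.483]
contact_force: [-3.4, -1.8, 21.1]
finger_gap: 0.0848
grip_force: 12.7
```

>>> play_rows --deltas "0 0 0 0;0 0 0 0;0 0 0 0;0 0 0 0;0 0 0 0" --jaw 0

```text
time: 50.93
tcp_pos: [0.6006, 0.2969, -0.0046]
ee_rot: [3.141, 0.0, 2.483]
contact_force: [0.7, 1.2, -1.0]
finger_gap: 0.0596
grip_force: 0.5
```

>>> play_rows --deltas "0 0 0 0;0 0 0 0;0 0 0 0;0 0 0 0;0 0 0 0"

```text
time: 51.35
tcp_pos: [0.6006, 0.2969, -0.0046]
ee_rot: [3.141, 0.0, 2.483]
contact_force: [0.1, 1.0, -1.1]
finger_gap: 0.0575
grip_force: 40.0
```

>>> play_rows --deltas "0 0 -0.5 0;0 0 -1.5 0;0 0 -2 0;0 0 -2 0;0 0 -2 0"

```text
time: 51.77
tcp_pos: [0.6, 0.2966, 0.077]
ee_rot: [-3.141, -0.0, 2.483]
contact_force: [0.1, 0.3, -1.5]
finger_gap: 0.0576
grip_force: 40.0
```

>>> play_rows --deltas "0 0 -2 0;0 0 -2 0;0 0 -2.4 0;0 0 0 0;0 0 0 0"

```text
time: 52.18
tcp_pos: [0.6014, 0.2971, 0.1419]
ee_rot: [3.138, 0.003, 2.484]
contact_force: [-0.5, -0.2, -2.0]
finger_gap: 0.0572
grip_force: 40.0
```

>>> play_rows --deltas "-0.7 -1.18 0 6.52;-0.83 -1.1 0 6.53;-0.95 -0.99 0 6.52;-1.06 -0.88 0 6.52;-1.15 -0.75 0 6.53"

```text
time: 52.6
tcp_pos: [0.5902, 0.2276, 0.1376]
ee_rot: [-3.137, -0.001, 1.909]
contact_force: [0.1, 0.3, -2.4]
finger_gap: 0.0576
grip_force: 40.0
```

>>> play_rows --deltas "-1.23 -0.62 0 6.52;-1.29 -0.47 0 6.52;-1.34 -0.33 0 6.53;-1.36 -0.17 0 6.52;-1.38 -0.01 0 6.52"

```text
time: 53.02
tcp_pos: [0.5819, 0.1595, 0.1377]
ee_rot: [-3.138, 0.001, 1.339]
contact_force: [-0.2, 0.2, -1.8]
finger_gap: 0.0576
grip_force: 40.0
```

>>> play_rows --deltas "-1.37 0.14 0 6.53;-1.34 0.3 0 6.52;-1.3 0.44 0 6.52;-1.24 0.6 0 6.53;-1.17 0.73 0 6.52"

```text
time: 53.43
tcp_pos: [0.5736, 0.0913, 0.1378]
ee_rot: [-3.139, 0.003, 0.77]
contact_force: [0.5, -0.2, -1.9]
finger_gap: 0.0573
grip_force: 40.0
```

>>> play_rows --deltas "-1.07 0.85 0 6.52;-0.97 0.98 0 6.53;-0.86 1.07 0 6.52;-0.73 1.17 0 6.52;-0.58 1.24 0 6.53"

```text
time: 53.85
tcp_pos: [0.5652, 0.0234, 0.1379]
ee_rot: [-3.14, 0.004, 0.201]
contact_force: [0.0, -0.8, -1.8]
finger_gap: 0.0576
grip_force: 40.0
```

>>> play_rows --deltas "-0.45 1.31 0 6.52;-0.29 1.34 0 6.52;-0.14 1.37 0 6.53;0.02 1.37 0 6.52;0.17 1.37 0 6.52"

```text
time: 54.27
tcp_pos: [0.5568, -0.0448, 0.1379]
ee_rot: [3.141, 0.004, -0.368]
contact_force: [0.3, 0.3, -2.5]
finger_gap: 0.0573
grip_force: 40.0
```

>>> play_rows --deltas "0.33 1.33 0 6.53;0.48 1.29 0 6.52;0.62 1.23 0 6.52;0.75 1.15 0 6.53;0.89 1.06 0 6.52"

```text
time: 54.68
tcp_pos: [0.5485, -0.1129, 0.1379]
ee_rot: [3.14, 0.003, -0.938]
contact_force: [-0.5, -1.1, -2.0]
finger_gap: 0.0577
grip_force: 40.0
```

>>> play_rows --deltas "0 0 0 0;0 0 0 0;0 0 0 0;0 0 0 0;0 0 0 0"

```text
time: 55.1
tcp_pos: [0.5498, -0.1118, 0.1391]
ee_rot: [3.141, 0.001, -0.93]
contact_force: [-0.5, 0.8, -1.7]
finger_gap: 0.0573
grip_force: 40.0
```

>>> play_rows --deltas "0 0 0 0;0 0 0 0;0 0 0 0;0 0 0 0;0 0 0 0"

```text
time: 55.52
tcp_pos: [0.5501, -0.1127, 0.1394]
ee_rot: [-3.142, -0.0, -0.932]
contact_force: [0.6, -0.7, -1.6]
finger_gap: 0.0575
grip_force: 40.0
```

>>> play_rows --deltas "0 0 1.5 0;0 0 1.5 0;0 0 1.5 0;0 0 1 0;0 0 0.4 0"

```text
time: 55.93
tcp_pos: [0.5491, -0.1125, 0.0788]
ee_rot: [3.14, 0.002, -0.932]
contact_force: [0.5, 0.2, -2.5]
finger_gap: 0.0571
grip_force: 40.0
```

>>> play_rows --deltas "0 0 0 0;0 0 0 0;0 0 0 0;0 0 0 0;0 0 0 0"

```text
time: 56.35
tcp_pos: [0.5505, -0.113, 0.0811]
ee_rot: [-3.141, -0.001, -0.932]
contact_force: [0.8, -0.3, -2.0]
finger_gap: 0.0578
grip_force: 40.0
```

>>> play_rows --deltas "0 0 0 0;0 0 0 0;0 0 0 0;0 0 0 0;0 0 0 0"

```text
time: 56.77
tcp_pos: [0.55, -0.1128, 0.0804]
ee_rot: [3.142, -0.0, -0.932]
contact_force: [-0.6, -0.1, -2.5]
finger_gap: 0.0574
grip_force: 40.0
```

Run:
```python
from h import *
held(.101)
I,D=viewer.read_camera("side"); u,v=proj("side",[.57,-.14,.08])[0].astype(int)
save(cv2.resize(I[v-40:v+40,u-50:u+50],None,fx=6,fy=6,interpolation=cv2.INTER_CUBIC),"p4.png")
```

```text
56.7667 [ 0.55003932 -0.11278989  0.08036229] [ 1.79999735e+02 -1.46311005e-04 -5.34085227e+01] [-0.57235929 -0.10828345 -2.5089125 ] 0.05739476101017636
```

View pics/p4.png

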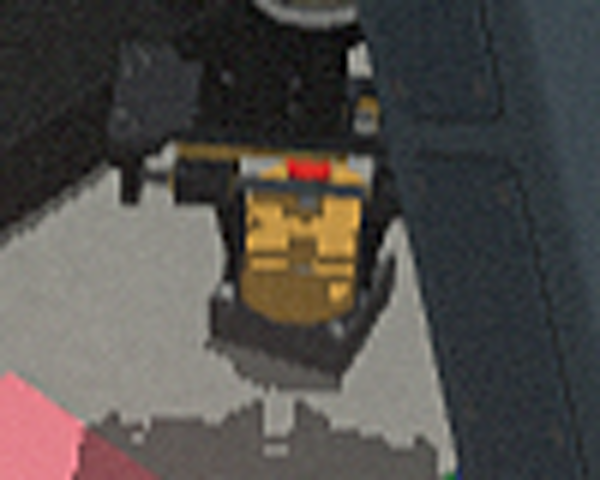

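>>> play_rows --deltas "1 0 0 0;1 0 0 0;1 0 0 0;1 0 0 0;0.7 0 0 0"

```text
time: 57.33
tcp_pos: [0.5796, -0.1524, 0.0805]
ee_rot: [-3.141, -0.002, -0.933]
contact_force: [0.9, -0.5, -2.1]
finger_gap: 0.0577
grip_force: 40.0
```

>>> play_rows --deltas "0.5 0 0 0;0.5 0 0 0;0.5 0 0 0;0.3 0 0 0;0 0 0 0"

```text
time: 57.75
tcp_pos: [0.5893, -0.1656, 0.0804]
ee_rot: [-3.141, -0.001, -0.932]
contact_force: [-0.6, -0.1, -1.5]
finger_gap: 0.0576
grip_force: 40.0
```

>>> play_rows --deltas "0 0 0.15 0;0 0 0.1 0;0 0 0.05 0;0 0 0 0;0 0 0 0"

```text
time: 58.17
tcp_pos: [0.5885, -0.1646, 0.0774]
ee_rot: [3.141, 0.001, -0.932]
contact_force: [-0.4, 0.1, -1.3]
finger_gap: 0.0577
grip_force: 40.0
```

>>> play_rows --deltas "0 0 0.05 0;0 0 0 0;0 0 0 0;0 0 0 0;0 0 0 0"

```text
time: 58.58
tcp_pos: [0.5885, -0.1646, 0.0773]
ee_rot: [3.141, 0.001, -0.932]
contact_force: [-1.9, 1.9, 6.4]
finger_gap: 0.0571
grip_force: 40.0
```

>>> play_rows --deltas "0 0 0 0;0 0 0 0;0 0 0 0;0 0 0 0;0 0 0 0" --jaw 8

```text
time: 59.0
tcp_pos: [0.589, -0.1652, 0.0766]
ee_rot: [-3.141, -0.0, -0.932]
contact_force: [1.0, 0.2, 0.7]
finger_gap: 0.078
grip_force: 0.0
```

>>> play_rows --deltas "0 0 -1 0;0 0 -1.5 0;0 0 -2 0;0 0 -1.9 0;0 0 0 0"

```text
time: 59.42
tcp_pos: [0.5917, -0.1663, 0.1454]
ee_rot: [-3.137, -0.008, -0.932]
contact_force: [-0.5, -0.6, 1.1]
finger_gap: 0.0799
grip_force: 0.0
```

Run:
```python
from h import *
held(.098)
# knob: yaw -53.4 -> 50.6 would be +104; use yaw -40 relative 
plan([(.4345,-.3705,.14,-39.4,10),(.4345,-.3705,.0565,-39.4,5)],start=[.589,-.165,.1407,-53.4])
```

```text
59.4167 [ 0.59171878 -0.16631359  0.14542335] [-179.76306049   -0.45612165  -53.40504965] [-0.45010551 -0.57484352  1.08171971] 0.07993744291864767
start [  0.589   -0.165    0.1407 -53.4   ]
to [0.4345, -0.3705, 0.14, -39.4, 10.0] 10 rows: 0.73 2.47 0.01 -1.4;0.67 2.48 0 -1.4;0.6 2.5 0.01 -1.4;0.55 2.51 0.01 -1.4;0.48 2.52 0.01 -1.4;0.43 2.54 0 -1.4;0.36 2.55 0.01 -1.4;0.3 2.55 0.01 -1.4;0.23 2.56 0 -1.4;0.18 2.56 0.01 -1.4
to [0.4345, -0.3705, 0.0565, -39.4, 5.0] 5 rows: 0 0 1.67 0;0 0 1.67 0;0 0 1.67 0;0 0 1.67 0;0 0 1.67 0
end [0.4346, -0.3705, 0.0565, -39.4]
```

>>> play_rows --deltas "0.73 2.47 0.01 -1.4;0.67 2.48 0 -1.4;0.6 2.5 0.01 -1.4;0.55 2.51 0.01 -1.4;0.48 2.52 0.01 -1.4" --jaw 6.5

```text
time: 59.93
tcp_pos: [0.5099, -0.2677, 0.1391]
ee_rot: [3.141, 0.003, -0.808]
contact_force: [0.2, -0.0, 0.6]
finger_gap: 0.0654
grip_force: 0.0
```

>>> play_rows --deltas "0.43 2.54 0 -1.4;0.36 2.55 0.01 -1.4;0.3 2.55 0.01 -1.4;0.23 2.56 0 -1.4;0.18 2.56 0.01 -1.4"

```text
time: 60.35
tcp_pos: [0.4328, -0.3705, 0.1388]
ee_rot: [-3.141, 0.003, -0.687]
contact_force: [0.9, 0.4, -0.8]
finger_gap: 0.065
grip_force: 0.0
```

>>> play_rows --deltas "0 0 0 0;0 0 0 0;0 0 0 0;0 0 0 0;0 0 0 0"

```text
time: 60.77
tcp_pos: [0.4348, -0.3692, 0.1399]
ee_rot: [-3.141, 0.001, -0.686]
contact_force: [-0.5, 0.7, 0.8]
finger_gap: 0.0654
grip_force: 0.0
```

Run:
```python
from h import *
held(.098); ws=[]
for n in("top","side"):
    I,D=viewer.read_camera(n); u,v=proj(n,[.589,-.165,.08])[0].astype(int)
    ws.append(cv2.resize(I[v-32:v+32,u-32:u+32],None,fx=6,fy=6,interpolation=cv2.INTER_CUBIC))
    m=brass(I)&(D>0); P=cloud(n,D)[m]; P=P[np.hypot(P[:,0]-.589,P[:,1]+.165)<.045]; print("z",np.percentile(P[:,2],[5,50,80,95]),P[P[:,2]>.09].mean(0))
save(np.hstack(ws),"p5.png")
```

```text
60.7667 [ 0.43477569 -0.3692129   0.139852  ] [-1.79980192e+02  5.04915389e-02 -3.93222287e+01] [-0.45121765  0.68783171  0.83622852] 0.06540349891611191
top [ 0.5869 -0.162 ] 303.09021633509093 0.0687
z [0.06785524 0.09750572 0.09940232 0.10101834] [ 0.58512375 -0.16106408  0.09803889]
z [0.05503267 0.09305065 0.09948121 0.10137202] [ 0.58212913 -0.15728388  0.09831749]
```

View pics/p5.png

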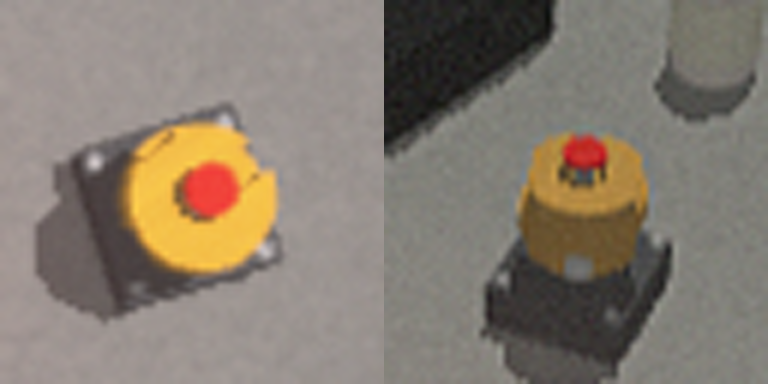

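>>> play_rows --deltas "0 0 1.67 0;0 0 1.67 0;0 0 1.67 0;0 0 1.67 0;0 0 1.67 0"

```text
time: 61.38
tcp_pos: [0.4347, -0.3703, 0.0561]
ee_rot: [3.141, -0.001, -0.687]
contact_force: [0.6, 0.4, 0.3]
finger_gap: 0.0652
grip_force: 0.0
```

>>> play_rows --deltas "0 0 0 0;0 0 0 0;0 0 0 0;0 0 0 0;0 0 0 0" --jaw 0

```text
time: 61.8
tcp_pos: [0.4349, -0.3711, 0.0578]
ee_rot: [3.141, -0.002, -0.688]
contact_force: [-0.9, -0.8, 0.2]
finger_gap: 0.0393
grip_force: 0.0
```

>>> play_rows --deltas "0 0 0 0;0 0 0 0;0 0 0 0;0 0 0 0;0 0 0 0"

```text
time: 62.22
tcp_pos: [0.4348, -0.3706, 0.0574]
ee_rot: [-3.141, -0.001, -0.688]
contact_force: [1.7, 2.2, 5.2]
finger_gap: 0.0271
grip_force: 40.0
```

>>> play_rows --deltas "0 0 -0.6 0;0 0 -0.6 0;0 0 -0.6 0;0 0 -0.6 0;0 0 -0.5 0"

```text
time: 62.63
tcp_pos: [0.4347, -0.3705, 0.0857]
ee_rot: [-3.141, -0.001, -0.688]
contact_force: [5.0, -0.8, -10.8]
finger_gap: 0.0269
grip_force: 40.0
```

>>> play_rows --deltas "0 0 -0.1 0;0 0 0 0;0 0 0 0;0 0 0 0;0 0 0 0"

```text
time: 63.05
tcp_pos: [0.4347, -0.3705, 0.0863]
ee_rot: [-3.141, -0.001, -0.688]
contact_force: [4.8, -1.1, -11.2]
finger_gap: 0.0271
grip_force: 40.0
```

>>> play_rows --deltas "0 0 0 0;0 0 0 0;0 0 0 0;0 0 0 0;0 0 0 0"

```text
time: 63.47
tcp_pos: [0.4347, -0.3705, 0.0863]
ee_rot: [-3.141, -0.001, -0.688]
contact_force: [5.5, -0.5, -10.1]
finger_gap: 0.0269
grip_force: 40.0
```

>>> play_rows --deltas "0 0 0 0;0 0 0 0;0 0 0 0;0 0 0 0;0 0 0 0"

```text
time: 63.88
tcp_pos: [0.4347, -0.3705, 0.0863]
ee_rot: [-3.141, -0.001, -0.688]
contact_force: [6.0, -0.9, -10.2]
finger_gap: 0.0269
grip_force: 40.0
```

>>> play_rows --deltas "0 0 0 0;0 0 0 0;0 0 0 0;0 0 0 0;0 0 0 0"

```text
time: 64.3
tcp_pos: [0.4347, -0.3705, 0.0863]
ee_rot: [-3.141, -0.001, -0.688]
contact_force: [5.0, -0.4, -9.7]
finger_gap: 0.0269
grip_force: 40.0
```

>>> play_rows --deltas "0 0 0 0;0 0 0 0;0 0 0 0;0 0 0 0;0 0 0 0"

```text
time: 64.72
tcp_pos: [0.4347, -0.3705, 0.0863]
ee_rot: [-3.141, -0.001, -0.688]
contact_force: [4.6, -0.9, -9.3]
finger_gap: 0.0266
grip_force: 40.0
```

>>> play_rows --deltas "0 0 0 0;0 0 0 0;0 0 0 0;0 0 0 0;0 0 0 0"

```text
time: 65.13
tcp_pos: [0.4347, -0.3705, 0.0863]
ee_rot: [-3.141, -0.001, -0.688]
contact_force: [5.4, -1.8, -10.5]
finger_gap: 0.027
grip_force: 40.0
```

>>> play_rows --deltas "0 0 0.55 0;0 0 0.55 0;0 0 0.55 0;0 0 0.55 0;0 0 0.5 0"

```text
time: 65.55
tcp_pos: [0.4347, -0.3705, 0.0594]
ee_rot: [-3.141, -0.001, -0.688]
contact_force: [4.6, -1.4, -4.1]
finger_gap: 0.0266
grip_force: 40.0
```

>>> play_rows --deltas "0 0 0 0;0 0 0 0;0 0 0 0;0 0 0 0;0 0 0 0" --jaw 6.5

```text
time: 65.97
tcp_pos: [0.4339, -0.3705, 0.0602]
ee_rot: [3.141, 0.0, -0.688]
contact_force: [0.6, -1.0, -0.3]
finger_gap: 0.0524
grip_force: 0.0
```

>>> play_rows --deltas "0 0 -1 0;0 0 -2 0;0 0 -3 0;0 0 -3 0;0 0 -2 0"

```text
time: 66.38
tcp_pos: [0.4349, -0.3713, 0.1732]
ee_rot: [3.141, -0.004, -0.688]
contact_force: [-0.3, -0.6, 0.9]
finger_gap: 0.0645
grip_force: 0.0
```

>>> play_rows --deltas "-2 0 0 0;-2 0 0 0;-2 0 0 0;-2 0 0 0;0 0 0 0"

```text
time: 66.8
tcp_pos: [0.3691, -0.3157, 0.1701]
ee_rot: [-3.141, 0.006, -0.688]
contact_force: [-0.6, -0.0, -1.1]
finger_gap: 0.0651
grip_force: 0.0
```

Run:
```python
from h import *
held(.098)
I,D=viewer.read_camera("top"); P=cloud("top",D)
h=cv2.cvtColor(I,cv2.COLOR_RGB2HSV);m=((h[...,0]>5)&(h[...,0]<14)&(h[...,1]>180)&(D>0))
q=P[m]; q=q[q[:,1]<-.3]; print("knob",len(q),np.median(q,0) if len(q) else 0)
c=[]
for n in("top","side"):
    I=viewer.read_camera(n)[0]; c.append(I[90:330,100:440])
save(np.hstack(c),"fin.png")
```

```text
66.8 [ 0.36914107 -0.31567684  0.17012714] [-179.94283492    0.32313325  -39.39872178] [-0.63827594 -0.0473881  -1.14916425] 0.06506686601948058
top [ 0.5869 -0.162 ] 303.1250171273928 0.0678
knob 49 [ 0.43667967 -0.37424262  0.09485941]
```

View pics/fin.png

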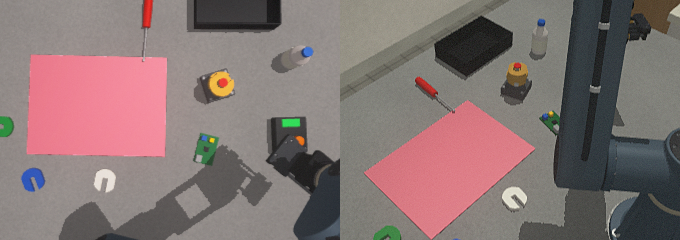

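Both views show an empty mat. All four weights are on the stem (at (220,85) in the top view), the knob top reads 0.095 m (home), and the bystanders haven't moved.

```bash
python3 -c "
from h import *
print(r.sign_off())"
```

```text
the job is handed in; nothing more can be done
None
```

I handed the job in at about 67 s of the 210 s limit: gauge zeroed with the stem empty, all four brass weights stacked on the stem with slots a quarter turn apart, reading stored and knob home; the first zeroing pull lost its grip after about 2 s, so I repeated it before loading, and the verdict was not returned.

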